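# Tip the glass balls into the spring scale and hang the jars to dry

## Robot

A 6-joint arm with a two-finger parallel gripper is mounted at the origin on the work surface. World frame = base frame: x ahead of the robot, y to its left, z up, the work surface at z = 0. Lengths are in mm, angles in rad, forces in N, time in s.
With the tool pointing down it reaches from about 275 to 1000 mm from the base axis. Payload 8.4 kg.
Tool frame: the origin (TCP) lies at the very end of the fingers, on their centre line; the grasp point (between the pads) lies 19 mm behind it; x points along the fingers, y is the direction in which the jaws open and shut, and the axes are right-handed (so a half turn about x gives the same grasp; the last joint's range is limited). The gripper opens to 85 mm and grips with 20 to 120 N. Pads are 22 mm wide; open, the fingers measure 114 mm over their backs; the gripper's body (76 mm by 85 mm) begins 54 mm behind the grasp point. The pads swing forward as they close: fully open they stand 13 mm farther back than shut.
Start: joints at [1.204, 0.353, 1.633, -0, 1.155, -0.002], TCP at [222.975, 583.875, 231.281] pointing down, gripper open.
Joint ranges: [-2.63, 2.63], [-0.92, 2.1], [0.06, 2.66], [-1.3, 4.44], [0, 2.69], [-3.02, 3.02]. Speed limits (rad/s): [2.22, 2.22, 2.79, 3.14, 3.14, 3.14].

## Interface

Orientations are given as [roll, pitch, yaw] about the fixed x, y, z axes, in that order (R = Rz(yaw) Ry(pitch) Rx(roll)).
In Python, from rig import r, grab_frame, camera_params, sign_off gives the robot as it stands.
- The arm moves only by the tool drive_tool, never from a script. Its argument "rows" is one flat list of numbers, 7 for each row, row after row: the shift along the tool's x, y, z in mm, then the turn, a rotation vector about the tool's x, y, z in degrees, then the opening in per cent of the stroke, from 0 (shut) to 100 (fully open). In form: [x, y, z, rx, ry, rz, fingers, x, y, z, rx, ry, rz, fingers, ...]. A call has 1 to 10 rows; each row is the pose to reach, as a shift and turn from the pose measured when the call began, along the tool's axes at that moment; what a row does not reach only later rows make up. A row lasts 1/8 s, in which the tool goes at most 62.5 mm and 10.7 degrees, less where a joint would pass 70% of its speed; a pose out of reach is approached as far as the arm can. A call with a gripper value outside its range is refused whole. The fingers move at their own pace and stop on an object; "newtons" is the grip in N (left out, the last holds). Time passes only in rows, so rows that repeat a pose let the fingers close. It gives the time, the measured TCP pose, the force and the opening at its end, in the units of the state.
- r.sense(): the state, without advancing time (a new reading comes with each control period).
- grab_frame(name): name is "scene" or "top"; returns the picture (384x512x3 uint8, red, green, blue); there is no depth.
- camera_params(name): a dict with "vertical_fov" (degrees; the focal length in pixels is half the picture's height over the tangent of half this angle, whatever the lens; pixels are square), "cx", "cy" (the principal point, pixels), "pose" (4x4, takes a point from camera to world coordinates). Camera axes: x right, y down, z forward; pixel columns grow to the right and rows downward; lengths in mm; the calibration is good to about 2 mm. A picture is of the moment at which its call begins. camera_params takes no time and is no camera call.
- sign_off(): hands the job in, once; it reports no verdict.
The state is a dict: "clock": time; "qpos": joint angles; "qvel": joint speeds; "joint_efforts": joint torques, N m; "eef_pos": TCP position; "tcp_rot": TCP orientation; "contact_force": force on the tool from outside, world axes, zero at the start; "wrist_torque": the same for the moment, N m; "opening": opening from 0.0 (shut) to 1.0 (fully open).
Only numpy, scipy, OpenCV 4.12 (cv2) and the standard library are available. Lean on these libraries where they do the work, as an engineer would, in place of code of your own. Each camera call takes 0.05 s, during which the arm holds its last target.

## Task

Tip the glass balls from the two jars in the slanted stand into the hanging pan of the spring scale, so that the weight of all six balls takes the pan down onto its stop; do not push the pan down with the robot. Then leave every jar, the emptied two and any empty ones lying on the bench, upside down over a drying peg of its own with its rim flat on the tray. Do not disturb the bottle, the dish or the glass cup.

Things in the scene. Friction and masses are not known exactly. Their poses are not given: they have to be found in the camera images.
- jar_a: Open square jar of clear plastic, blue band at its closed base, white at its mouth: 46 x 46 mm, 115 mm long, walls and base 4 mm, about 120 g. Origin: centre of the base's outer face; z runs from base to mouth, x and y square to its flat sides. Starts flat on a side in a bay of the stand, mouth raised 15 degrees, with three balls in it.
- jar_b: Open square jar of clear plastic, blue band at its closed base, white at its mouth: 46 x 46 mm, 115 mm long, walls and base 4 mm, about 120 g. Origin: centre of the base's outer face; z runs from base to mouth, x and y square to its flat sides. Starts flat on a side in a bay of the stand, mouth raised 15 degrees, with three balls in it.
- jar_c: Open square jar of clear plastic, blue band at its closed base, white at its mouth: 46 x 46 mm, 115 mm long, walls and base 4 mm, about 120 g. Origin: centre of the base's outer face; z runs from base to mouth, x and y square to its flat sides. Empty; starts flat on a side on the bench, its axis 23 mm up, mouth roughly to the left (+y). May be absent.
- jar_d: Open square jar of clear plastic, blue band at its closed base, white at its mouth: 46 x 46 mm, 115 mm long, walls and base 4 mm, about 120 g. Origin: centre of the base's outer face; z runs from base to mouth, x and y square to its flat sides. Empty; starts flat on a side on the bench, its axis 23 mm up, mouth roughly to the left (+y). May be absent.
- ball_a0_center (a point): Centre of a green glass ball, 26 mm in diameter, about 23 g; it starts inside jar_a.
- ball_a1_center (a point): Centre of a green glass ball, 26 mm in diameter, about 23 g; it starts inside jar_a.
- ball_a2_center (a point): Centre of a green glass ball, 26 mm in diameter, about 23 g; it starts inside jar_a.
- ball_b0_center (a point): Centre of a green glass ball, 26 mm in diameter, about 23 g; it starts inside jar_b.
- ball_b1_center (a point): Centre of a green glass ball, 26 mm in diameter, about 23 g; it starts inside jar_b.
- ball_b2_center (a point): Centre of a green glass ball, 26 mm in diameter, about 23 g; it starts inside jar_b.
- stand: Fixed slanted stand, 150 x 190 mm, two bays 100 mm apart in its y. Each: a 36 mm wide ramp rising 15 degrees to the stand's +x (jar mouths point that way), a back stop 18 mm high at the jar's base, side guides 12 mm above the ramp near base and mouth; 20 to 98 mm from the base the jar's sides are free. Jar axes 53 (base) to 82 mm (mouth) above the bench. Origin: centre of underside, z up.
- tray: Fixed white drying tray, 100 (x) x 340 (y) x 15 mm, with four upright blue pegs in a row along its y, 85 mm apart. Origin: centre of the underside, z up. A jar fully home stands upside down over a peg, rim flat on the tray, its base 130 mm above the tray's underside.
- peg0 (a point): Foot of a drying peg, at the tray's top face (15 mm up). The peg is 16 mm in diameter and rises 75 mm above this point, so a jar has 11 mm of play each way round it.
- peg1 (a point): Foot of a drying peg, at the tray's top face (15 mm up). The peg is 16 mm in diameter and rises 75 mm above this point, so a jar has 11 mm of play each way round it.
- peg2 (a point): Foot of a drying peg, at the tray's top face (15 mm up). The peg is 16 mm in diameter and rises 75 mm above this point, so a jar has 11 mm of play each way round it.
- peg3 (a point): Foot of a drying peg, at the tray's top face (15 mm up). The peg is 16 mm in diameter and rises 75 mm above this point, so a jar has 11 mm of play each way round it.
- scale: Fixed spring scale: grey base 200 x 150 x 14 mm (from 65 mm short of the pan's axis to 135 mm beyond it along the scale's x), a 232 mm high column with a white spring barrel 74 to 130 mm beyond the axis (+x side), and the round pan hung in front of it. Origin: under the pan's centre at bench height, z up.
- pan (a joint): How far the pan has sunk, in m: 0 = empty, up against its top catch; 0.030 = on the rubber hard stop. Spring-hung: it starts to sink at about two balls, stands about a third of the way down with three and needs about five to reach the stop.
- pan_in (a point): Centre of the inner floor of the round steel pan (it sinks with the pan; 75 mm above the bench when empty, 45 mm on the stop). The pan is open at the top: inside diameter 114 mm at the floor and 130 mm at the rim, which stands 48 mm above this point.
- reagent: Bystander: closed amber bottle, 60 mm in diameter, 130 mm high, standing. Origin: centre of its underside.
- dish: Bystander: closed flat dish, 94 mm in diameter, 16 mm high. Origin: centre of its underside.
- beaker: Bystander: clear glass cup, 70 mm in diameter, 90 mm high, standing. Origin: centre of its underside.
Things that resemble listed ones, but are neither listed nor needed, are in the scene too. What is shaped like the jar_b but purple or red is not meant.

How it is judged (in metres and radians):
On the way:
1. all six balls are in the pan and it has sunk onto its stop (horizontal distance between each of ball_a0_center, ball_a1_center, ball_a2_center, ball_b0_center, ball_b1_center, ball_b2_center and pan_in below 0.06 m and z of ball_a0_center in the frame of pan_in between 0.005 and 0.05 m and z of ball_a1_center in the frame of pan_in between 0.005 and 0.05 m and z of ball_a2_center in the frame of pan_in between 0.005 and 0.05 m and z of ball_b0_center in the frame of pan_in between 0.005 and 0.05 m and z of ball_b1_center in the frame of pan_in between 0.005 and 0.05 m and z of ball_b2_center in the frame of pan_in between 0.005 and 0.05 m and value of joint pan above 0.0275 m), for 0.3 s.
At the end, for the whole second after the job is handed in: All six balls lie in the pan (centres within 60 mm of its axis, below the rim), the pan is sunk over 27.5 of 30 mm, and every jar present rests upside down over a peg (base within 22 mm of the peg's axis, tilt under 8 degrees, base 123 to 137 mm above the tray's underside) (all of step 1 and angle between each of jar_a, jar_b, jar_c, jar_d's own z axis and vertical above 3 rad and z of jar_a in the frame of tray between 0.123 and 0.137 m and (horizontal distance between jar_a and peg0 below 0.022 m or horizontal distance between jar_a and peg1 below 0.022 m or horizontal distance between jar_a and peg2 below 0.022 m or horizontal distance between jar_a and peg3 below 0.022 m) and linear speed of each of jar_a, jar_b, jar_c, jar_d below 0.02 m/s and z of jar_b in the frame of tray between 0.123 and 0.137 m and (horizontal distance between jar_b and peg0 below 0.022 m or horizontal distance between jar_b and peg1 below 0.022 m or horizontal distance between jar_b and peg2 below 0.022 m or horizontal distance between jar_b and peg3 below 0.022 m) and z of jar_c in the frame of tray between 0.123 and 0.137 m and (horizontal distance between jar_c and peg0 below 0.022 m or horizontal distance between jar_c and peg1 below 0.022 m or horizontal distance between jar_c and peg2 below 0.022 m or horizontal distance between jar_c and peg3 below 0.022 m) and z of jar_d in the frame of tray between 0.123 and 0.137 m and (horizontal distance between jar_d and peg0 below 0.022 m or horizontal distance between jar_d and peg1 below 0.022 m or horizontal distance between jar_d and peg2 below 0.022 m or horizontal distance between jar_d and peg3 below 0.022 m)); the robot touches nothing.
It fails at once if the robot pushed on the spring scale or its pan with more than 3 N (contact force between scale and the fingers above 3 N or contact force between scale and the arm above 3 N).
It fails at once if the bottle was moved more than 40 mm (distance of reagent from where it was at the start of the episode above 0.04 m).
It fails at once if the dish was moved more than 40 mm (distance of dish from where it was at the start of the episode above 0.04 m).
It fails at once if the glass cup was moved more than 40 mm (distance of beaker from where it was at the start of the episode above 0.04 m).
Of jar_c, jar_d only 1 to 2 are there at a start; the rules pass over those that are not, and their reading is None.
At some moment in a run one of jar_c, jar_d may be knocked a few centimetres aside while the robot is not near it.
It also fails if it takes over 200 s, if anything falls off the work surface, if the arm or the gripper's body presses on something with over 40 N, if the wrist force passes 120 N, or if a joint passes its speed limit or range.

## Working session

There is one attempt and no reset: what is moved stays moved. The work goes in short steps, Python scripts to look and compute and a tool call to move; the robot and the scene stay as the last step left them, time stands still between calls to the robot, and variables do not carry over. Pictures are saved under pics/ and viewed, and the job is handed in when it is done.

Besides the shell and the picture viewer there is one more tool, called after "Emit:" as name(argument=value, ...) on one line, values as JSON. drive_tool: Moves the arm, as the interface text tells. Its arguments: {"type":"object","properties":{"rows":{"type":"array","items":{"type":"number"}},"newtons":{"type":"number"}},"required":["rows"]}

```bash
ls; mkdir -p pics
python3 - <<'E'
from rig import r, grab_frame, camera_params
import cv2
print(r.sense())
for n in ("scene","top"):
    im=grab_frame(n); cv2.imwrite(f"pics/{n}0.png",cv2.resize(im[:,:,::-1],(800,600),interpolation=cv2.INTER_CUBIC)); 
    cv2.imwrite(f"pics/{n}0_raw.png",im[:,:,::-1])
    print(n,camera_params(n))
E
```

```text
pics
{'clock': 0.0, 'qpos': array([ 1.20359667e+00,  3.53621414e-01,  1.63412302e+00, -2.33567719e-05,
        1.15518398e+00, -2.38106006e-03]), 'qvel': array([ 4.86599271e-04, -2.04716945e-03,  4.83022589e-04,  1.55574866e-05,
       -8.14648905e-06, -3.98533501e-04]), 'joint_efforts': array([ 9.31478389e-04, -6.05240035e+01, -3.42070663e+01,  2.46232676e-04,
        9.28181049e-03, -1.42132501e-05]), 'eef_pos': array([222.81717931, 583.43785527, 230.58312574]), 'tcp_rot': array([-1.55719095,  1.5694604 , -1.92200011]), 'contact_force': array([-0.41342228,  0.1332019 ,  0.49633085]), 'wrist_torque': array([ 0.06179447, -0.0217471 ,  0.01867244]), 'opening': 1.0013924745240403}
scene {'vertical_fov': 46.30420599141376, 'cx': 254.563635219762, 'cy': 200.04730745496832, 'pose': array([[-8.75194696e-01,  3.50253640e-01, -3.33701410e-01,
         1.00577521e+03],
       [ 4.83598630e-01,  6.51826405e-01, -5.84170098e-01,
         7.56079387e+02],
       [ 1.29076875e-02, -6.72640116e-01, -7.39857193e-01,
         1.02834591e+03],
       [ 0.00000000e+00,  0.00000000e+00,  0.00000000e+00,
         1.00000000e+00]])}
top {'vertical_fov': 57.85330022805265, 'cx': 258.3112171606472, 'cy': 192.36852291689152, 'pose': array([[ 1.56359928e-02, -9.92996535e-01,  1.17104211e-01,
         4.48732171e+02],
       [-9.99827770e-01, -1.66986157e-02, -8.09849353e-03,
        -6.04960320e+00],
       [ 9.99725423e-03, -1.16957414e-01, -9.93086612e-01,
         1.06360892e+03],
       [ 0.00000000e+00,  0.00000000e+00,  0.00000000e+00,
         1.00000000e+00]])}
```

View pics/scene0.png

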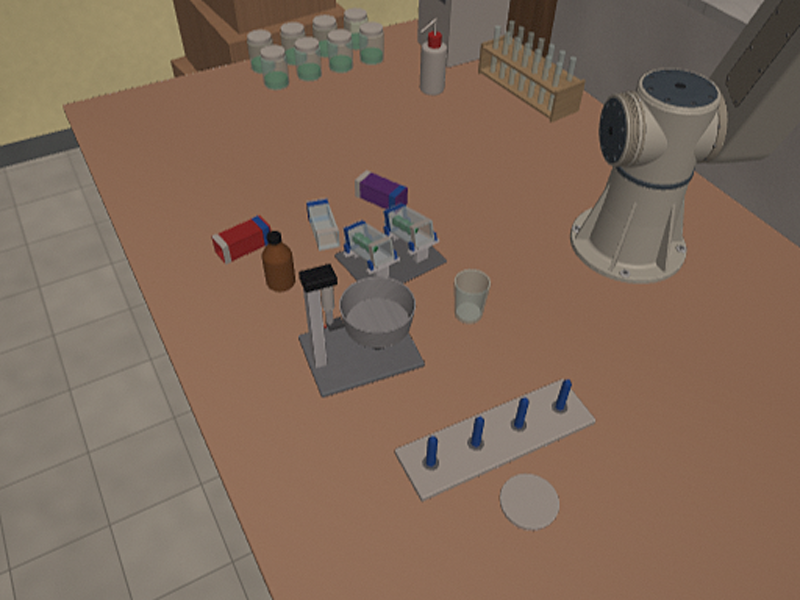

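View pics/top0.png

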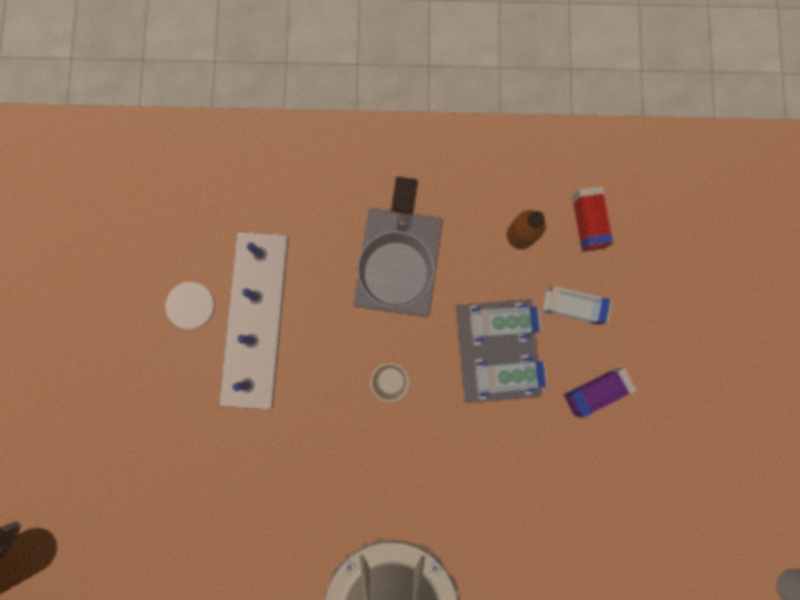

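```bash
cat > h.py <<'E'
import numpy as np, cv2
from rig import r, grab_frame, camera_params
def K(n):
    c=camera_params(n); f=192/np.tan(np.radians(c["vertical_fov"]/2)); return f,c["cx"],c["cy"],np.array(c["pose"])
def ray(n,u,v):
    f,cx,cy,P=K(n); d=P[:3,:3]@np.array([(u-cx)/f,(v-cy)/f,1.]); return P[:3,3],d/np.linalg.norm(d)
def onplane(n,u,v,z):
    o,d=ray(n,u,v); return o+d*(z-o[2])/d[2]
def tri(uv1,uv2,n1="top",n2="scene"):
    o1,d1=ray(n1,*uv1);o2,d2=ray(n2,*uv2)
    A=np.stack([d1,-d2],1); t=np.linalg.lstsq(A,o2-o1,rcond=None)[0]
    a=o1+t[0]*d1;b=o2+t[1]*d2; return (a+b)/2,np.linalg.norm(a-b)
def proj(n,p):
    f,cx,cy,P=K(n); q=P[:3,:3].T@(np.asarray(p,float)-P[:3,3]); return np.array([f*q[0]/q[2]+cx,f*q[1]/q[2]+cy])
def crop(im,x0,y0,x1,y1,k,fn):
    cv2.imwrite(fn,cv2.resize(im[y0:y1,x0:x1,::-1],None,fx=k,fy=k,interpolation=cv2.INTER_CUBIC))
E
python3 - <<'E'
from h import *
for n in("top","scene"):
    im=cv2.imread(f"pics/{n}0_raw.png")[:,:,::-1].copy()
    hsv=cv2.cvtColor(im,cv2.COLOR_RGB2HSV)
    for nm,lo,hi in(("blue",(100,130,50),(125,255,255)),("green",(40,40,60),(90,255,255))):
        m=cv2.inRange(hsv,lo,hi)
        k,l,s,c=cv2.connectedComponentsWithStats(m)
        print(n,nm,[(*np.round(c[i],1),*s[i]) for i in range(1,k) if s[i][4]>8])
im=cv2.imread("pics/top0_raw.png")[:,:,::-1]
crop(im,280,100,420,270,4,"pics/t_right.png")
crop(im,95,100,295,270,4,"pics/t_left.png")
im=cv2.imread("pics/scene0_raw.png")[:,:,::-1]
crop(im,130,100,330,260,4,"pics/s_mid.png")
E
```

```text
top blue [(np.float64(383.8), np.float64(152.7), np.int32(377), np.int32(151), np.int32(14), np.int32(4), np.int32(38)), (np.float64(386.1), np.float64(198.5), np.int32(384), np.int32(192), np.int32(5), np.int32(14), np.int32(46)), (np.float64(341.5), np.float64(204.0), np.int32(340), np.int32(198), np.int32(4), np.int32(14), np.int32(37)), (np.float64(345.4), np.float64(239.3), np.int32(344), np.int32(232), np.int32(4), np.int32(15), np.int32(44)), (np.float64(371.7), np.float64(257.8), np.int32(367), np.int32(251), np.int32(11), np.int32(15), np.int32(73))]
top green [(np.float64(327.1), np.float64(205.4), np.int32(316), np.int32(202), np.int32(23), np.int32(8), np.int32(122)), (np.float64(331.2), np.float64(240.0), np.int32(320), np.int32(236), np.int32(23), np.int32(9), np.int32(135))]
scene blue [(np.float64(250.9), np.float64(131.8), np.int32(246), np.int32(119), np.int32(13), np.int32(32), np.int32(117)), (np.float64(202.7), np.float64(129.5), np.int32(197), np.int32(128), np.int32(13), np.int32(4), np.int32(24)), (np.float64(167.8), np.float64(145.7), np.int32(162), np.int32(
[... 1352 characters left out ...]
(14), np.int32(11), np.int32(131)), (np.float64(164.1), np.float64(40.7), np.int32(161), np.int32(36), np.int32(7), np.int32(11), np.int32(55)), (np.float64(197.5), np.float64(45.2), np.int32(190), np.int32(40), np.int32(15), np.int32(11), np.int32(133)), (np.float64(176.4), np.float64(50.8), np.int32(169), np.int32(46), np.int32(15), np.int32(11), np.int32(138)), (np.float64(257.0), np.float64(142.7), np.int32(251), np.int32(138), np.int32(13), np.int32(12), np.int32(78)), (np.float64(231.2), np.float64(153.7), np.int32(226), np.int32(149), np.int32(12), np.int32(12), np.int32(67)), (np.float64(239.8), np.float64(158.9), np.int32(239), np.int32(157), np.int32(3), np.int32(5), np.int32(10))]
```

View pics/t_right.png

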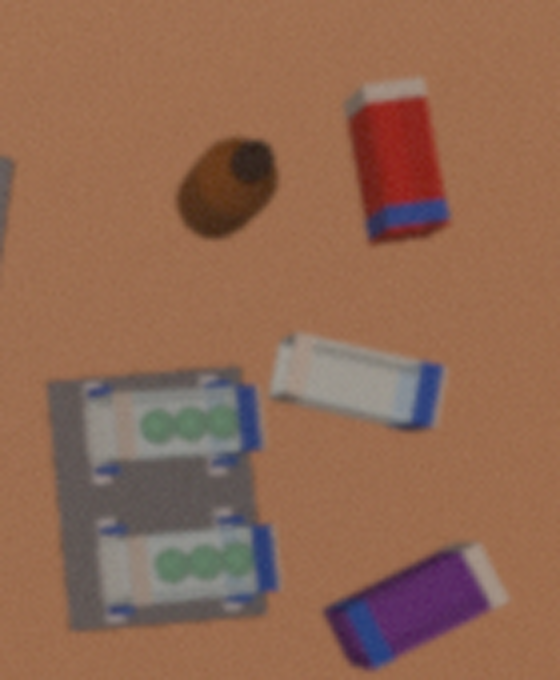

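View pics/t_left.png

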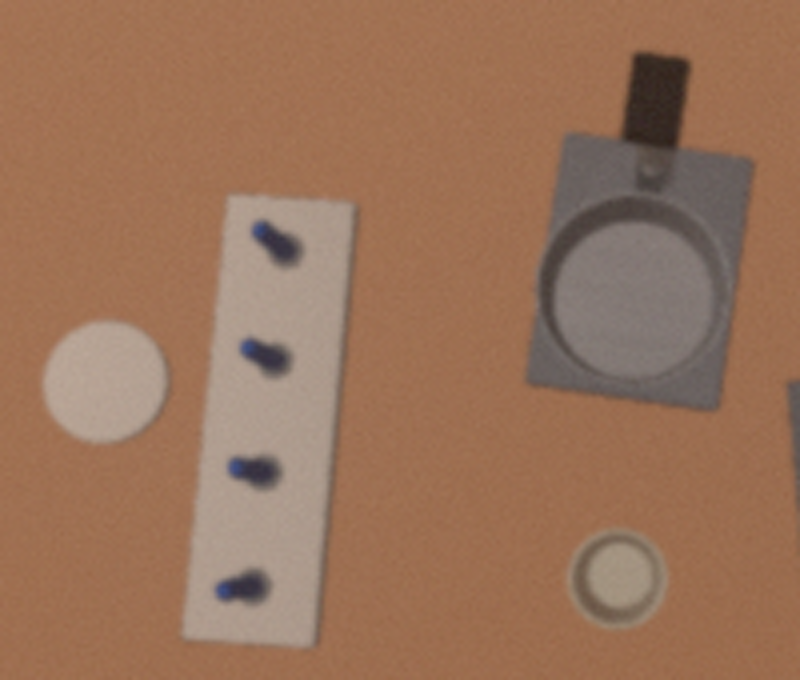

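View pics/s_mid.png

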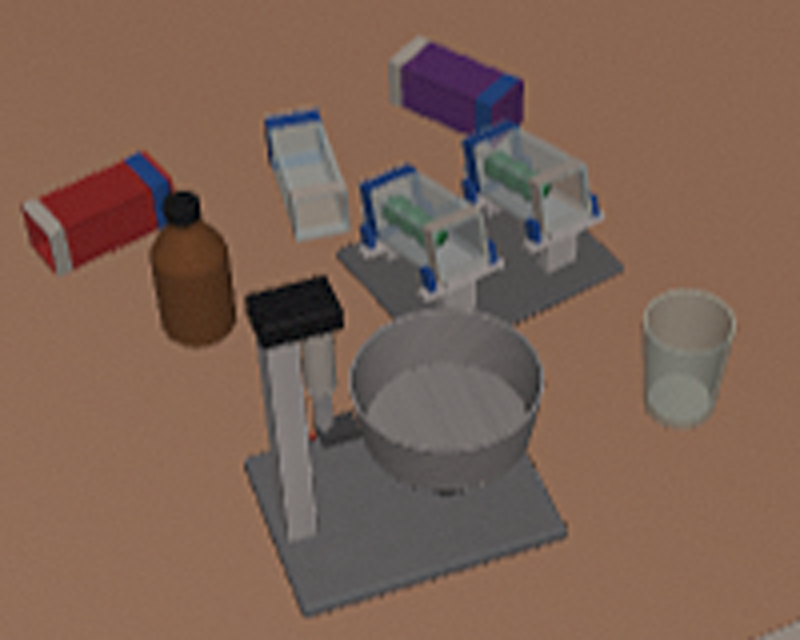

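```bash
cat > m.py <<'E'
from h import *
np.set_printoptions(precision=1,suppress=True)
def R(p): return ((p[0]+.5)/4-.5+280,(p[1]+.5)/4-.5+100)
def L(p): return ((p[0]+.5)/4-.5+95,(p[1]+.5)/4-.5+100)
def S(p): return ((p[0]+.5)/4-.5+130,(p[1]+.5)/4-.5+100)
def rect(ps,z,f,name):
    q=np.array([onplane("top",*f(p),z)[:2] for p in ps]); print(name,q.tolist() and q,"c",q.mean(0),"edges",[np.linalg.norm(q[i]-q[i-1]) for i in range(4)])
    for i in range(4):
        d=q[i]-q[i-1]; print("  ang",np.degrees(np.arctan2(d[1],d[0])))
    return q
rect([(48,381),(240,368),(268,612),(70,630)],5,R,"stand")
rect([(567,133),(752,158),(718,409),(528,382)],14,L,"scale")
rect([(228,196),(357,203),(316,646),(183,638)],15,L,"tray")
for p in [(260,229),(248,347),(237,467),(224,591)]: print("pegtop",onplane("top",*L(p),90))
print("rim c",onplane("top",*L((634,289)),123),[onplane("top",*L(p),123)[:2] for p in [(538,289),(730,289),(634,194),(634,384)]])
print("floor c",onplane("top",*L((633,301)),75))
print("jar bases near/far top edges (blue)",[onplane("top",*R(p),23)[:2] for p in[]])
# bench jar top corners z=46
rect([(292,333),(443,363),(434,428),(274,397)],46,R,"benchjar")
for nm,pt,ps in [("ballfront",(157,425),None)]: pass
# jars in stand: base top edge; corners
for nm,c in (("front",[(238,385),(258,384),(262,448),(244,450)]),("rear",[(253,526),(271,525),(277,590),(258,592)])):
    print(nm,[onplane("top",*R(p),75)[:2] for p in c])
print("balls front",[onplane("top",*R(p),z) for p,z in(((224,422),52),((190,424),59),((158,426),66))])
print("balls rear",[onplane("top",*R(p),z) for p,z in(((238,560),52),((205,562),59),((172,565),66))])
print("cup rim",onplane("top",*L((618,577)),90),"dish",onplane("top",*L((105,381)),16), "bottle cap",onplane("top",*R((252,160)),130))
E
python3 m.py
```

```text
stand [[ 567.5 -117. ]
 [ 580.1 -264.8]
 [ 395.2 -283.7]
 [ 379.6 -134.4]] c [ 480.6 -200. ] edges [np.float64(188.77007978436492), np.float64(148.27542596049904), np.float64(185.87044174054796), np.float64(150.14484905505012)]
  ang 5.281414840057859
  ang -85.15109126310195
  ang -174.1442995535395
  ang 95.96438851138001
scale [[757.2  56.4]
 [740.  -87.4]
 [544.3 -63. ]
 [562.5  81.5]] c [651.   -3.1] edges [np.float64(196.35867981959083), np.float64(144.76688684055597), np.float64(197.19609472507116), np.float64(145.63963061527002)]
  ang -7.347735592341798
  ang -96.8409722345209
  ang 172.90729071291176
  ang 82.82730755214926
tray [[702.3 315.6]
 [698.6 216.4]
 [363.1 233.1]
 [367.4 331.6]] c [532.8 274.2] edges [np.float64(335.25947683381304), np.float64(99.24477963868728), np.float64(335.9507998887734), np.float64(98.6015529816769)]
  ang -2.7368252502339967
  ang -92.14067080402405
  ang 177.15428869727913
  ang 87.46184356832076
pegtop [660.6 268.6  90. ]
pegtop [575.7 272.9  90. ]
pegtop [491.2 276.4  90. ]
pegtop [405.6 281.   90. ]
rim c [616.    1.4 123. ] [array([614
[... 298 characters left out ...]
4758693893295), np.float64(49.04800681812561), np.float64(119.66352482236732)]
  ang -16.374491904340353
  ang -100.4119068024352
  ang 170.5507752288194
  ang 79.90005977505488
front [array([ 559.1, -246.1]), array([ 560. , -260.5]), array([ 514.1, -262.7]), array([ 512.5, -249.8])]
rear [array([ 458.7, -255.6]), array([ 459.6, -268.4]), array([ 414.1, -271.9]), array([ 412.5, -258.5])]
balls front [array([ 534.2, -241.1,   52. ]), array([ 531.8, -214.7,   59. ]), array([ 529.4, -190.1,   66. ])]
balls rear [array([ 434.3, -250.2,   52. ]), array([ 432.6, -224.7,   59. ]), array([ 430.3, -199.6,   66. ])]
cup rim [419.3   9.2  90. ] dish [557.7 400.5  16. ] bottle cap [ 709.4 -244.2  130. ]
```

```bash
cat >> h.py <<'E'
from scipy.spatial.transform import Rotation as Ro
import json,os
def cur():
    s=r.sense(); return s, Ro.from_euler("xyz",s["tcp_rot"]), np.array(s["eef_pos"])
def frame(x,y):
    x=np.array(x,float);x/=np.linalg.norm(x);y=np.array(y,float);y-=x*(x@y);y/=np.linalg.norm(y)
    return Ro.from_matrix(np.stack([x,y,np.cross(x,y)],1))
def row(p,R,base=None):
    s,R0,p0=cur()
    if base is not None: p0,R0=base
    return np.round(R0.inv().apply(np.array(p,float)-p0),1),np.round((R0.inv()*R).as_rotvec(degrees=True),1)
def log():
    s=r.sense(); open("log.jsonl","a").write(json.dumps({k:np.array(v).tolist() for k,v in s.items()})+"\n")
    return s
E
python3 - <<'E'
from h import *
np.set_printoptions(precision=4,suppress=True)
log()
s,R,p=cur(); print(R.as_matrix())
for y in([.9956,.094,0],[-.9956,-.094,0]):
  print(row([450,250,380],frame([0,0,-1],y)))
E
```

```text
[[-0.0005  0.3568  0.9342]
 [-0.0012  0.9342 -0.3568]
 [-1.     -0.0013 -0.    ]]
(array([-149.1, -230.6,  331.2]), array([63.7,  0. ,  0.1]))
(array([-149.1, -230.6,  331.2]), array([-116.3,   -0.1,    0. ]))
```

Emit:
drive_tool(rows=[-149,-230,331,64,0,0,100,-149,-230,331,64,0,0,100,-149,-230,331,64,0,0,100,-149,-230,331,64,0,0,100,-149,-230,331,64,0,0,100,-149,-230,331,64,0,0,100,-149,-230,331,64,0,0,100,-149,-230,331,64,0,0,100])

```text
clock: 1.1
eef_pos: [452.1, 248.3, 381.2]
tcp_rot: [1.122, 1.569, -0.364]
contact_force: [-0.2, 0.5, 0.2]
opening: 1.001
```

Run:
```python
from h import *
np.set_printoptions(precision=4,suppress=True)
s=log(); print(s)
print(row([480,-100,350],frame([0,.5,-.86],[1,0,0])))
```

```text
{'clock': 1.1, 'qpos': array([ 0.5005,  0.0648,  1.667 , -0.0016,  1.4084,  0.4159]), 'qvel': array([ 0.0623,  0.0149,  0.036 ,  0.0328, -0.016 ,  0.0469]), 'joint_efforts': array([ -2.3161, -44.0336, -39.223 ,  -0.4889,   0.2157,  -0.6233]), 'eef_pos': array([452.0555, 248.3271, 381.2181]), 'tcp_rot': array([ 1.1217,  1.5687, -0.3644]), 'contact_force': array([-0.2061,  0.4945,  0.1976]), 'wrist_torque': array([ 0.0085, -0.0167,  0.0148]), 'opening': 1.0006844590669284}
(array([ 31.5,  -1.7, 349.4]), array([ 4.8, 30.2,  1.2]))
```

Emit:
drive_tool(rows=[31,-2,349,5,30,1,100,31,-2,349,5,30,1,100,31,-2,349,5,30,1,100,31,-2,349,5,30,1,100,31,-2,349,5,30,1,100,31,-2,349,5,30,1,100,31,-2,349,5,30,1,100,31,-2,349,5,30,1,100])

```text
clock: 2.1
eef_pos: [479.7, -99.5, 349.8]
tcp_rot: [-3.131, 1.047, 1.576]
contact_force: [0.2, 0.7, -0.3]
opening: 1.001
```

Run:
```python
from h import *
np.set_printoptions(precision=4,suppress=True)
s=log(); print(s["qpos"],s["eef_pos"])
print(row([480,-250,300],frame([0.2,.8,-.5],[1,0,0])))
```

```text
[-0.5162  0.1753  1.7065  0.4491  1.5432 -0.5883] [479.7212 -99.5202 349.7691]
(array([-32.2,   1.2, 155.2]), array([ 2.5, 27.9, 11.8]))
```

Emit:
drive_tool(rows=[-32,1,155,2,28,12,100,-32,1,155,2,28,12,100,-32,1,155,2,28,12,100,-32,1,155,2,28,12,100,-32,1,155,2,28,12,100,-32,1,155,2,28,12,100])

```text
clock: 2.85
eef_pos: [480.6, -247.9, 301.6]
tcp_rot: [3.0, 0.545, 1.326]
contact_force: [-0.3, 0.4, -0.4]
opening: 1.001
```

```bash
cat > fk.py <<'E'
from h import *
from scipy.optimize import least_squares
D=[json.loads(l) for l in open("log.jsonl")]
def fk(q,P,full=False):
    z0,a1,L1,off,L2,d6,s4,s6=P[:8]
    R1=Ro.from_euler("z",q[0]); Rs=R1*Ro.from_euler("y",q[1]); Re=Rs*Ro.from_euler("y",q[2])
    p=np.array([0,0,z0])+R1.apply([a1,0,0])+Rs.apply([0,0,L1])+Re.apply([off,0,L2]); w=p.copy()
    el=np.array([0,0,z0])+R1.apply([a1,0,0])+Rs.apply([0,0,L1])
    Rw=Re*Ro.from_euler("z",s4*q[3])*Ro.from_euler("y",q[4])*Ro.from_euler("z",s6*q[5])
    # tool x = wrist z ; tool y = wrist -x? fixed: 
    x=Rw.apply([0,0,1]); y=Rw.apply(YW)
    p=p+d6*x
    if full: return p,frame(x,y),w,el
    return p,frame(x,y)
YW=[-1,0,0]
def fit():
    best=None
    global YW
    for YW in([-1,0,0],[1,0,0],[0,1,0],[0,-1,0]):
      for s4 in(1,-1):
        for s6 in(1,-1):
            def res(v):
                o=[]
                for d in D:
                    p,R=fk(d["qpos"],[*v,s4,s6]); o+=list(p-d["eef_pos"]); o+=list(300*(R.inv()*Ro.from_euler("xyz",d["tcp_rot"])).as_rotvec())
                return np.array(o)
            f=least_squares(res,[300,0,450,0,450,200],x_scale=100)
            if best is None or f.cost<best[0]: best=(f.cost,[*f.x,s4,s6],YW,f.fun)
    return best
if __name__=="__main__":
    np.set_printoptions(precision=2,suppress=True)
    b=fit(); print(b[0],np.array(b[1]),b[2]); print(b[3].reshape(-1,6))
    json.dump([list(map(float,b[1])),b[2]],open("fk.json","w"))
E
python3 - <<'E'
from h import *
s=log(); print(s["qpos"],s["eef_pos"])
E
python3 fk.py
```

```text
[-0.91704391  0.51769562  1.60387551  0.74846699  1.75489784 -0.96729745] [ 480.62784958 -247.8816038   301.59246053]
2.7732760202981077 [292.89  -1.89 565.24  52.13 495.21 344.79   1.     1.  ] [-1, 0, 0]
[[ 1.59 -0.04 -0.42 -0.    0.    0.  ]
 [ 0.59 -1.39  0.09  0.    0.   -0.  ]
 [-0.37 -0.47  0.05 -0.    0.   -0.  ]
 [-0.26  0.18  0.28 -0.    0.    0.  ]]
```

```bash
cat > ik.py <<'E'
from fk import *
import fk as F
P,F.YW=json.load(open("fk.json"))
LO=np.array([-2.63,-.92,.06,-1.3,0,-3.02]);HI=np.array([2.63,2.1,2.66,4.44,2.69,3.02])
def ik(p,R,seed):
    def res(q):
        a,b=fk(q,P); return np.r_[(a-p)/1000,(b.inv()*R).as_rotvec()*.5]
    f=least_squares(res,np.clip(seed,LO+1e-3,HI-1e-3),bounds=(LO,HI))
    return f.x,np.linalg.norm(f.fun[:3])*1000,np.degrees(np.linalg.norm(f.fun[3:])*2)
def iks(p,R,n=12,rng=np.random.default_rng(0)):
    out=[]
    q1=np.arctan2(p[1],p[0])
    for k in range(n):
        seed=[q1+rng.uniform(-.8,.8),rng.uniform(-.2,1.2),rng.uniform(1,2.4),rng.uniform(-1.2,4.3),rng.uniform(.3,2.4),rng.uniform(-2.8,2.8)]
        q,e,a=ik(p,R,seed)
        if e<1 and a<.5 and not any(np.abs(q-o).max()<.05 for o in out): out.append(q)
    return out
def tool(b,a,n,s,th,sgn=1,h=0):
    """jar base b, axis a, up normal n; grasp at s along axis; lean th deg -> TCP pos, R"""
    a=np.array(a,float);a/=np.linalg.norm(a);n=np.array(n,float);n-=a*(a@n);n/=np.linalg.norm(n)
    t=np.radians(th); x=-np.cos(t)*n+np.sin(t)*a; y=np.cross(a,n)*sgn
    return np.array(b)+s*a+h*n+19*x, frame(x,y)
def jar(e,az):
    """axis & normal for elevation e deg, azimuth az deg of the mouth"""
    e,az=np.radians([e,az]); u=np.array([np.cos(az),np.sin(az),0]); k=np.array([0,0,1.])
    return np.cos(e)*u+np.sin(e)*k, -np.sin(e)*u+np.cos(e)*k
E
cat > t.py <<'E'
from ik import *
np.set_printoptions(precision=2,suppress=True)
for th in(0,15,30,45):
  for sgn in(1,-1):
    print("TH",th,sgn)
    for nm,b,e,az in[("grasp front",(536.5,-255.6,53),15,95.4),("rear",(436,-264,53),15,95.4),("bench",(557,-401,30),0,80),
       ("pour0",(612,-140,165),5,92),("pour45",(612,-110,220),-50,92)]+[(f"peg{x} az{az}",(x,272,135),-90,az) for x in(660,575,490,405) for az in(90,135,180)]:
      a,n=jar(e,az); p,R=tool(b,a,n,50,th,sgn)
      print("  ",nm,[ (q,) for q in iks(p,R,8)])
E
python3 t.py > t.out; cat t.out | head -150
```

```text
TH 0 1
   grasp front [(array([-0.5 ,  0.57,  1.79,  0.27,  0.95, -0.77]),)]
   rear [(array([-0.6 ,  0.48,  1.98,  0.26,  0.88, -0.88]),)]
   bench [(array([-0.56,  0.66,  1.68,  0.  ,  0.8 , -0.38]),)]
   pour0 [(array([-0.19,  0.43,  1.71,  0.1 ,  1.02, -0.28]),)]
   pour45 [(array([ 0.28,  0.57,  1.76, -0.9 ,  1.26,  0.74]),)]
   peg660 az90 [(array([ 0.74,  1.3 ,  0.96, -1.05,  2.11,  0.84]),)]
   peg660 az135 []
   peg660 az180 [(array([0.68, 1.04, 2.11, 3.82, 1.57, 1.57]),)]
   peg575 az90 [(array([ 0.8 ,  1.23,  1.16, -0.92,  2.08,  1.  ]),)]
   peg575 az135 []
   peg575 az180 [(array([0.83, 1.06, 2.22, 3.98, 1.67, 1.68]),)]
   peg490 az90 [(array([ 0.88,  1.17,  1.33, -0.8 ,  2.05,  1.13]),)]
   peg490 az135 [(array([ 1.09,  1.04,  1.83, -1.27,  1.65,  1.32]),)]
   peg490 az180 [(array([1.03, 1.1 , 2.31, 4.19, 1.71, 1.81]),)]
   peg405 az90 [(array([ 0.98,  1.13,  1.47, -0.67,  2.02,  1.24]),)]
   peg405 az135 [(array([ 1.24,  1.04,  1.91, -1.13,  1.66,  1.39]),)]
   peg405 az180 []
TH 0 -1
   grasp front [(array([-0.5 ,  0.57,  1.79,  0.27,  0.95,  2.38]),)]
   rear [(array
[... 6787 characters left out ...]
 0.72,  0.72,  1.7 , -1.02,  0.98, -2.5 ]),)]
   peg660 az180 [(array([ 0.56,  0.57,  2.04,  4.32,  0.42, -2.29]),)]
   peg575 az90 [(array([ 0.72,  0.83,  1.43, -0.56,  1.47, -2.19]),)]
   peg575 az135 [(array([ 0.81,  0.65,  1.84, -1.01,  0.99, -2.38]),)]
   peg575 az180 [(array([ 0.67,  0.51,  2.19,  4.28,  0.5 , -2.15]),)]
   peg490 az90 [(array([ 0.8 ,  0.76,  1.59, -0.52,  1.43, -2.09]),)]
   peg490 az135 [(array([ 0.93,  0.6 ,  1.96, -0.98,  1.  , -2.27]),)]
   peg490 az180 [(array([ 0.81,  0.47,  2.32,  4.32,  0.59, -2.04]),)]
   peg405 az90 [(array([ 0.89,  0.7 ,  1.73, -0.47,  1.39, -2.  ]),)]
   peg405 az135 []
   peg405 az180 [(array([ 1.  ,  0.43,  2.43,  4.43,  0.67, -1.96]),)]
```

```bash
cat >> ik.py <<'E'
def plan(ts,names=None):
    s,R0,p0=cur(); log(); q=np.array(s["qpos"])
    for i,(p,R) in enumerate(ts):
        q,e,a=ik(p,R,q); t,w=row(p,R,(p0,R0))
        w_=fk(q,P,True)[2]; m=np.minimum(q-LO,HI-q)
        print(i,names[i] if names else "","row",np.round(t).astype(int).tolist(),np.round(w).astype(int).tolist(),"|q",np.round(q,2),"err %.1f %.1f"%(e,a),"marg %.2f"%m.min(),"wristz %.0f"%w_[2],"TCP",np.round(p))
TH,S0=25,45
def J(b,e,az,h=0,back=0,s=None,th=None):
    a,n=jar(e,az); p,R=tool(b,a,n,S0 if s is None else s,TH if th is None else th,1,h)
    return p-back*R.as_matrix()[:,0],R
def M(m,e,az,**k):  # by mouth centre
    a,n=jar(e,az); return J(np.array(m)-115*a,e,az,**k)
FR=(536,-254,53); RE=(436,-263,53); AZ=95.4
E
python3 - <<'E'
from ik import *
plan([J(FR,15,AZ,back=120),J(FR,15,AZ,back=60),J(FR,15,AZ),J(np.array(FR)+[0,0,100],20,AZ)])
E
```

```text
0  row [72, 42, 150] [-5, -18, -16] |q [-0.73  0.7   1.45  0.45  1.54 -0.97] err 0.0 0.0 marg 1.15 wristz 406 TCP [ 538. -275.  142.]
1  row [127, 26, 169] [-5, -18, -16] |q [-0.69  0.72  1.54  0.48  1.43 -0.99] err 0.0 0.0 marg 1.12 wristz 360 TCP [ 534. -237.   96.]
2  row [182, 10, 187] [-5, -18, -16] |q [-0.65  0.75  1.62  0.51  1.32 -1.01] err 0.0 0.0 marg 1.04 wristz 314 TCP [ 531. -199.   50.]
3  row [127, 23, 99] [-4, -12, -16] |q [-0.67  0.66  1.56  0.53  1.53 -0.96] err 0.0 0.0 marg 1.10 wristz 399 TCP [ 531. -199.  155.]
```

Emit:
drive_tool(rows=[72,42,150,-5,-18,-16,100,72,42,150,-5,-18,-16,100,72,42,150,-5,-18,-16,100,72,42,150,-5,-18,-16,100,127,26,169,-5,-18,-16,100,127,26,169,-5,-18,-16,100])

```text
clock: 3.6
eef_pos: [532.5, -233.2, 95.9]
tcp_rot: [3.141, 0.878, 1.668]
contact_force: [-1.1, -0.3, -0.2]
opening: 0.996
```

Run:
```python
from ik import *
plan([J(FR,15,AZ),J(np.array(FR)+[0,0,100],20,AZ)])
im=grab_frame("scene"); crop(im,170,80,330,220,5,"pics/s1.png")
im=grab_frame("top"); crop(im,280,130,420,270,5,"pics/t1.png")
```

```text
0  row [57, 2, 3] [0, 0, 0] |q [-0.65  0.75  1.62  0.51  1.32 -1.01] err 0.0 0.0 marg 1.04 wristz 314 TCP [ 531. -199.   50.]
1  row [-23, 2, -64] [0, 5, 0] |q [-0.67  0.66  1.56  0.53  1.53 -0.96] err 0.0 0.0 marg 1.10 wristz 399 TCP [ 531. -199.  155.]
```

View pics/s1.png

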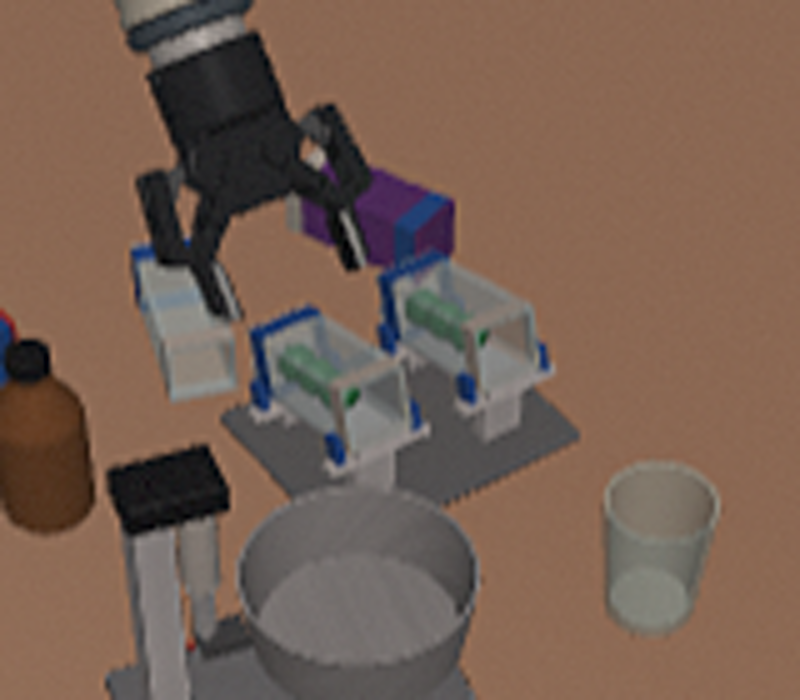

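View pics/t1.png

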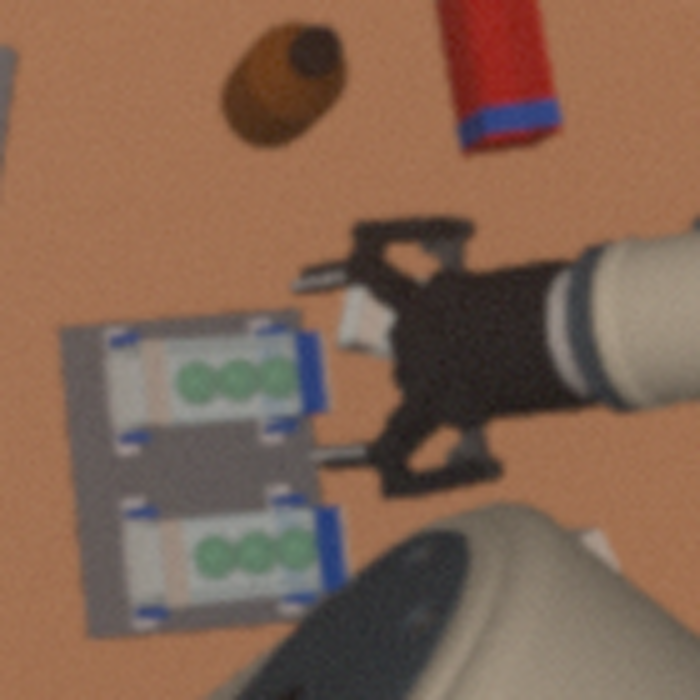

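Emit:
drive_tool(rows=[20,2,3,0,0,0,100,40,2,3,0,0,0,100,57,2,3,0,0,0,100,57,2,3,0,0,0,100,57,2,3,0,0,0,40,57,2,3,0,0,0,40,57,2,3,0,0,0,30,57,2,3,0,0,0,30,57,2,3,0,0,0,30,57,2,3,0,0,0,30], newtons=50)

```text
clock: 4.95
eef_pos: [534.0, -203.4, 52.6]
tcp_rot: [3.133, 0.884, 1.66]
contact_force: [-0.9, -5.4, 5.1]
opening: 0.53
```

Run:
```python
from ik import *
im=grab_frame("scene"); crop(im,170,80,330,220,5,"pics/s2.png")
s,R,p=cur(); print(s["eef_pos"],s["tcp_rot"],s["opening"],s["contact_force"])
m=lambda e,y,z:M((614,y,z),e,AZ)
plan([J(np.array(FR)+[0,0,20],15,AZ),J(np.array(FR)+[0,0,130],22,AZ),m(22,-35,190),m(12,-28,165),m(0,-26,155),m(-12,-25,150),m(-30,-20,143),m(-50,-12,140),m(-65,-5,140)])
```

```text
[ 534.00822867 -203.38812439   52.57046475] [3.13263945 0.88371736 1.66039829] 0.5314122633341417 [-0.29027397 -5.79907879  6.52566096]
0  row [-10, -3, -15] [0, 1, 0] |q [-0.65  0.73  1.61  0.51  1.35 -1.  ] err 0.0 0.0 marg 1.05 wristz 334 TCP [ 531. -199.   70.]
1  row [-101, -2, -89] [0, 8, 0] |q [-0.68  0.64  1.53  0.55  1.61 -0.94] err 0.0 0.0 marg 1.08 wristz 422 TCP [ 531. -199.  187.]
2  row [-6, 96, -146] [0, 8, 0] |q [-0.48  0.7   1.52  0.66  1.48 -0.83] err 0.0 0.0 marg 1.14 wristz 386 TCP [619. -86. 151.]
3  row [6, 97, -137] [0, -2, 0] |q [-0.43  0.64  1.57  0.57  1.34 -0.77] err 0.0 0.0 marg 1.09 wristz 411 TCP [619. -85. 135.]
4  row [2, 97, -136] [0, -14, 0] |q [-0.35  0.56  1.62  0.42  1.2  -0.65] err 0.0 0.0 marg 1.04 wristz 450 TCP [620. -88. 138.]
5  row [-5, 97, -141] [0, -26, 0] |q [-0.26  0.48  1.66  0.24  1.09 -0.47] err 0.0 0.0 marg 1.00 wristz 482 TCP [620. -89. 146.]
6  row [-10, 98, -154] [0, -44, 0] |q [-0.08  0.42  1.71 -0.1   1.   -0.12] err 0.0 0.0 marg 0.95 wristz 503 TCP [620. -82. 159.]
7  row [-13, 99, -178] [0, -64, 0] |q [ 0.13  0.42  1.74 -0.51  1.06  0.31] err 0.0 0.0 marg 0.79 wristz 489 TCP [619. -65. 176.]
8  row [-11, 99, -200] [0, -79, 0] |q [ 0.28  0.48  1.74 -0.75  1.19  0.57] err 0.0 0.0 marg 0.55 wristz 453 TCP [618. -47. 189.]
```

View pics/s2.png

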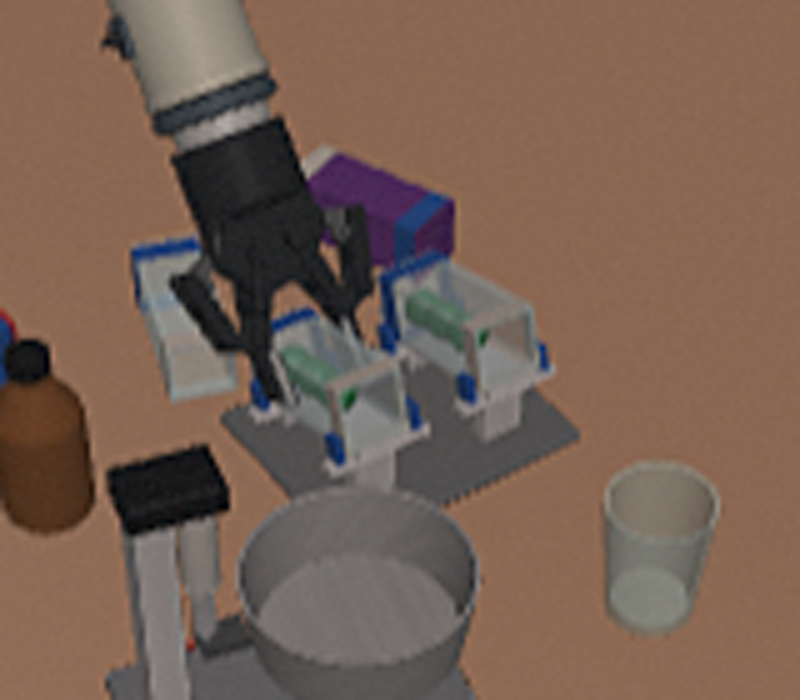

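Emit:
drive_tool(rows=[-12,0,-16,0,1,0,30,-45,0,-45,0,4,0,30,-100,0,-89,0,8,0,30,-100,0,-89,0,8,0,30,-100,0,-89,0,8,0,30,-100,0,-89,0,8,0,30])

```text
clock: 5.75
eef_pos: [532.1, -197.4, 185.2]
tcp_rot: [3.136, 0.743, 1.664]
contact_force: [-0.4, 0.8, -2.2]
opening: 0.534
```

Run:
```python
from ik import *
im=grab_frame("scene"); crop(im,170,80,330,220,5,"pics/s3.png")
s,R,p=cur(); print(s["eef_pos"],s["tcp_rot"],s["opening"],s["contact_force"])
m=lambda e,y,z:M((614,y,z),e,AZ,h=4,s=43)
plan([m(22,-35,200),m(12,-28,165),m(0,-26,155),m(-12,-25,150),m(-30,-20,143),m(-50,-12,140),m(-65,-5,140)])
```

```text
[ 532.12768022 -197.3845615   185.13920388] [3.13625702 0.74283565 1.66400754] 0.5318810024422878 [-0.32575332  0.84031323 -1.73902352]
0  row [88, 97, -51] [0, 0, 0] |q [-0.49  0.69  1.51  0.66  1.5  -0.82] err 0.0 0.0 marg 1.15 wristz 399 TCP [619. -89. 164.]
1  row [106, 98, -34] [0, -10, 0] |q [-0.43  0.64  1.56  0.56  1.34 -0.77] err 0.0 0.0 marg 1.10 wristz 414 TCP [620. -88. 139.]
2  row [102, 98, -34] [0, -22, 0] |q [-0.35  0.55  1.61  0.42  1.21 -0.65] err 0.0 0.0 marg 1.05 wristz 454 TCP [620. -90. 142.]
3  row [96, 98, -41] [0, -34, 0] |q [-0.26  0.48  1.66  0.24  1.1  -0.47] err 0.0 0.0 marg 1.00 wristz 486 TCP [620. -90. 150.]
4  row [93, 98, -56] [0, -52, 0] |q [-0.08  0.41  1.71 -0.1   1.01 -0.12] err 0.0 0.0 marg 0.95 wristz 507 TCP [620. -82. 164.]
5  row [96, 99, -81] [0, -72, 0] |q [ 0.13  0.42  1.74 -0.5   1.06  0.31] err 0.0 0.0 marg 0.80 wristz 493 TCP [619. -63. 181.]
6  row [102, 100, -103] [0, -87, 0] |q [ 0.29  0.48  1.74 -0.74  1.2   0.57] err 0.0 0.0 marg 0.56 wristz 457 TCP [618. -44. 192.]
```

View pics/s3.png

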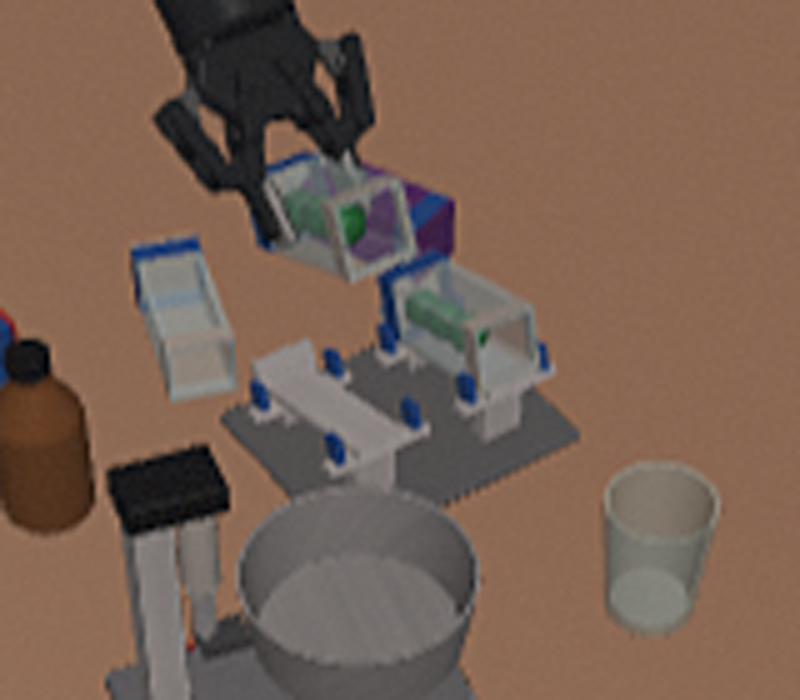

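Emit:
drive_tool(rows=[45,50,-35,0,0,0,30,80,90,-52,0,0,0,30,88,97,-51,0,0,0,30,88,97,-51,0,0,0,30,100,98,-40,0,-5,0,30,106,98,-34,0,-10,0,30,106,98,-34,0,-10,0,30,106,98,-34,0,-10,0,30])

```text
clock: 6.8
eef_pos: [619.7, -88.2, 139.1]
tcp_rot: [3.135, 0.916, 1.662]
contact_force: [-0.1, -0.0, -2.0]
opening: 0.537
```

Run:
```python
from ik import *
im=grab_frame("scene"); crop(im,170,80,330,220,5,"pics/s4.png")
s,R,p=cur(); print(s["eef_pos"],s["tcp_rot"],s["opening"],s["contact_force"])
m=lambda e,y,z:M((614,y,z),e,AZ,h=4,s=43)
plan([m(0,-26,155),m(-12,-25,150),m(-20,-22,148),m(-30,-20,143),m(-40,-15,140),m(-50,-12,140),m(-65,-5,140)])
```

```text
[619.79237085 -88.25400612 138.95418174] [3.13556987 0.91602641 1.66179326] 0.5332718073984777 [-0.30313489  0.03855069 -1.36755177]
0  row [-3, 0, -1] [0, -12, 0] |q [-0.35  0.55  1.61  0.42  1.21 -0.65] err 0.0 0.0 marg 1.05 wristz 454 TCP [620. -90. 142.]
1  row [-10, 0, -6] [0, -24, 0] |q [-0.26  0.48  1.66  0.24  1.1  -0.47] err 0.0 0.0 marg 1.00 wristz 486 TCP [620. -90. 150.]
2  row [-14, 0, -13] [0, -32, 0] |q [-0.18  0.44  1.68  0.1   1.05 -0.33] err 0.0 0.0 marg 0.98 wristz 501 TCP [620. -86. 157.]
3  row [-16, 1, -20] [0, -42, 0] |q [-0.08  0.41  1.71 -0.1   1.01 -0.12] err 0.0 0.0 marg 0.95 wristz 507 TCP [620. -82. 164.]
4  row [-16, 1, -32] [0, -52, 0] |q [ 0.03  0.4   1.73 -0.31  1.01  0.1 ] err 0.0 0.0 marg 0.93 wristz 504 TCP [619. -72. 171.]
5  row [-18, 2, -45] [0, -62, 0] |q [ 0.13  0.42  1.74 -0.5   1.06  0.31] err 0.0 0.0 marg 0.80 wristz 493 TCP [619. -63. 181.]
6  row [-15, 2, -68] [0, -78, 0] |q [ 0.29  0.48  1.74 -0.74  1.2   0.57] err 0.0 0.0 marg 0.56 wristz 457 TCP [618. -44. 192.]
```

View pics/s4.png

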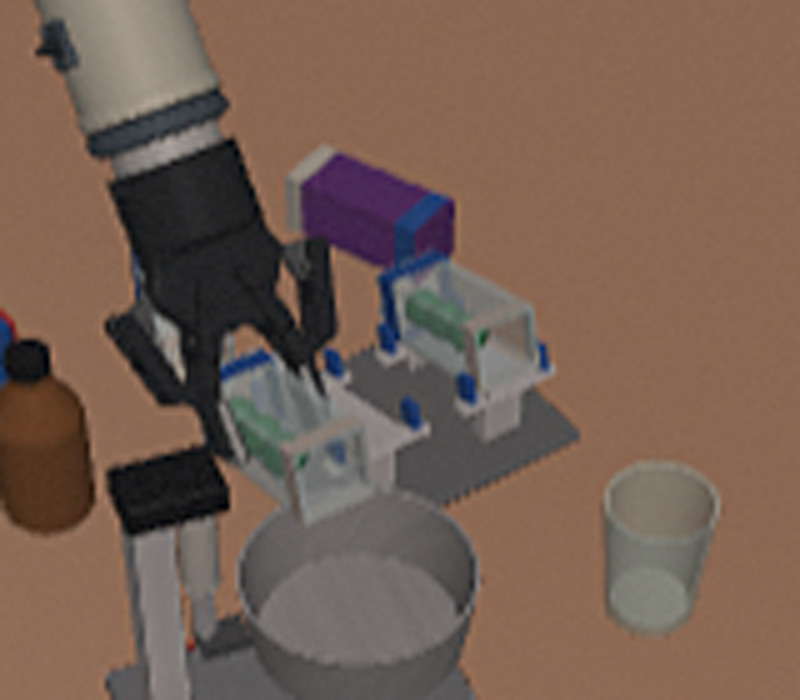

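Run:
```python
from ik import *
f=lambda p:(proj("scene",p)-[170,80]+.5)*5
print(f((614,-28,165)),f((616,2,123)),f((616,-63,123)),f((680,2,123)))
print(onplane("scene",170+340/5,80+465/5,165))
```

```text
[338.54759229 479.1329877 ] [361.55761649 568.20866884] [308.24861977 494.82816368] [257.28671536 608.88602468]
[607.89621897 -35.0470035  165.        ]
```

Emit:
drive_tool(rows=[1,0,-6,0,-12,0,30,-3,0,-9,0,-20,0,30,-6,0,-11,0,-24,0,30,-6,0,-11,0,-24,0,30,-10,0,-18,0,-32,0,30,-12,1,-25,0,-42,0,30,-12,1,-37,0,-52,0,30,-14,2,-50,0,-62,0,30,-14,2,-50,0,-62,0,30])

```text
clock: 7.98
eef_pos: [618.1, -55.1, 179.2]
tcp_rot: [-0.0, 1.144, -1.473]
contact_force: [-0.2, 0.1, -2.6]
opening: 0.534
```

Run:
```python
from ik import *
im=grab_frame("scene"); crop(im,170,80,330,220,5,"pics/s5.png")
im=grab_frame("top"); crop(im,200,100,340,240,5,"pics/t5.png")
s,R,p=cur(); print(s["eef_pos"],s["tcp_rot"],s["opening"],s["contact_force"])
```

```text
[618.03889859 -57.30397442 179.36342419] [ 7.99953164e-04  1.14649780e+00 -1.47462486e+00] 0.5296033223940135 [-0.90564791  0.39474441 -1.93284598]
```

View pics/s5.png

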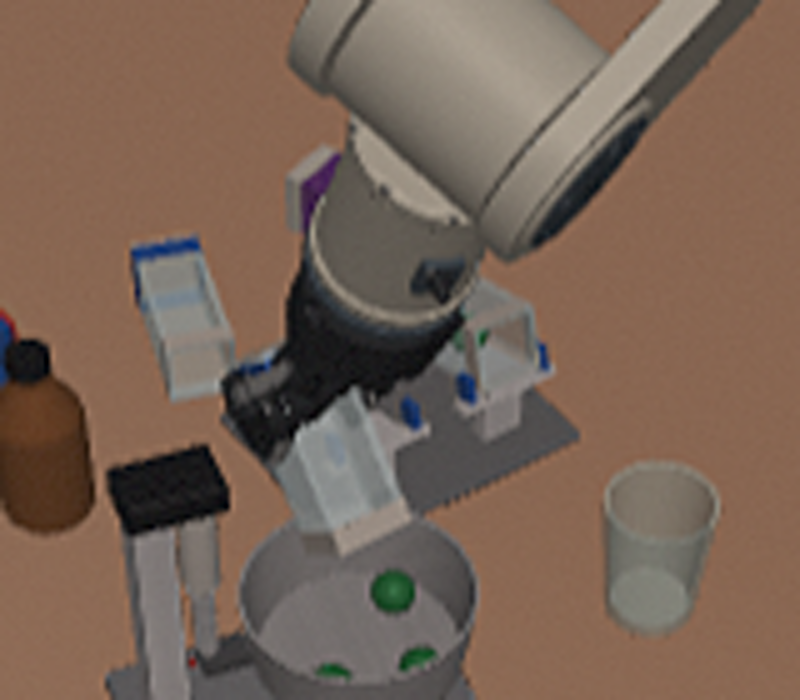

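View pics/t5.png

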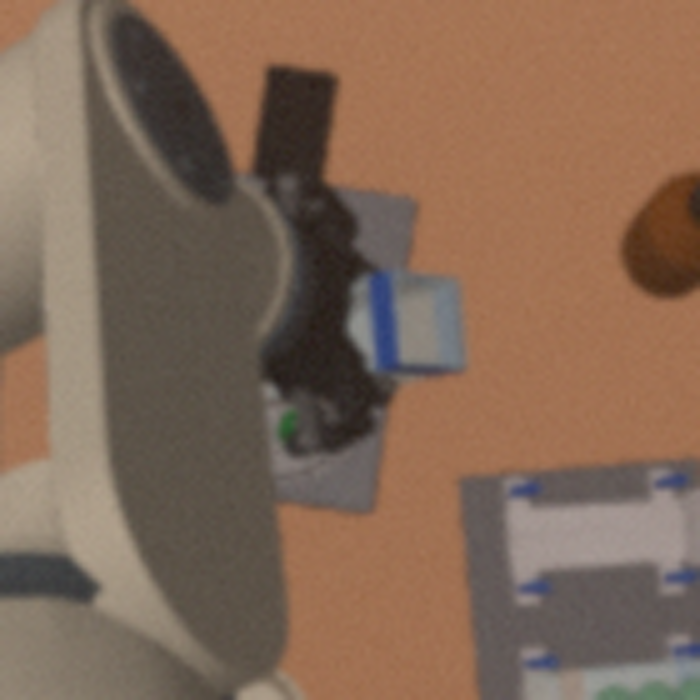

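```bash
cat >> ik.py <<'E'
PEG=[(660.6,268.6),(575.7,272.9),(491.2,276.4),(405.6,281.0)]
def INV(k,z,az=87.2,h=4,s=43,dy=0,dx=0,back=0): return J((PEG[k][0]+dx,PEG[k][1]+dy,z),-90,az,h=h,s=s,back=back)
E
python3 - <<'E'
from ik import *
s,R,p=cur()
plan([(p+[-10,0,100],R),M((630,120,220),-80,90,h=4,s=43),INV(0,300),INV(0,230),INV(0,150),INV(0,135)])
E
```

```text
0  row [-92, -10, 40] [0, 0, 0] |q [ 0.14  0.3   1.67 -0.45  1.23  0.21] err 0.0 0.0 marg 0.85 wristz 594 TCP [608. -57. 279.]
1  row [-155, 26, -96] [4, -31, -4] |q [ 0.54  0.61  1.45 -0.78  1.68  0.7 ] err 0.0 0.0 marg 0.52 wristz 478 TCP [630.  96. 281.]
2  row [-190, 72, -251] [6, -41, -6] |q [ 0.7   0.92  1.06 -0.81  1.98  0.74] err 0.0 0.0 marg 0.49 wristz 395 TCP [660. 255. 249.]
3  row [-126, 72, -280] [6, -41, -6] |q [ 0.7   0.99  1.07 -0.79  1.92  0.81] err 0.0 0.0 marg 0.51 wristz 325 TCP [660. 255. 179.]
4  row [-53, 72, -313] [6, -41, -6] |q [ 0.7   1.08  1.07 -0.77  1.86  0.88] err 0.0 0.0 marg 0.53 wristz 245 TCP [660. 255.  99.]
5  row [-40, 72, -319] [6, -41, -6] |q [ 0.7   1.1   1.07 -0.76  1.85  0.89] err 0.0 0.0 marg 0.54 wristz 230 TCP [660. 255.  84.]
```

Emit:
drive_tool(rows=[-50,-5,20,0,0,0,30,-92,-10,40,0,0,0,30,-110,0,10,1,-8,-1,30,-130,12,-40,3,-20,-3,30,-155,26,-96,4,-31,-4,30,-165,40,-150,5,-36,-5,30,-178,55,-200,6,-41,-6,30,-190,72,-251,6,-41,-6,30,-190,72,-251,6,-41,-6,30,-190,72,-251,6,-41,-6,30])

```text
clock: 9.32
eef_pos: [661.0, 252.8, 248.3]
tcp_rot: [-0.004, 0.43, -1.625]
contact_force: [-0.5, -0.3, -0.8]
opening: 0.535
```

Run:
```python
from ik import *
im=grab_frame("scene"); crop(im,170,120,400,320,3,"pics/s6.png")
im=grab_frame("top"); crop(im,100,100,340,280,3,"pics/t6.png")
s,R,p=cur(); print(s["eef_pos"],s["tcp_rot"],s["opening"],s["contact_force"])
plan([INV(0,230),INV(0,150),INV(0,135)])
```

```text
[660.87808146 252.61825316 249.67759878] [-1.54360535e-03  4.30634419e-01 -1.62420804e+00] 0.5314010819192752 [ 0.15870956  0.15034725 -1.59894791]
0  row [27, -1, -65] [0, 0, 0] |q [ 0.7   0.99  1.07 -0.79  1.92  0.81] err 0.0 0.0 marg 0.51 wristz 325 TCP [660. 255. 179.]
1  row [60, -1, -138] [0, 0, 0] |q [ 0.7   1.08  1.07 -0.77  1.86  0.88] err 0.0 0.0 marg 0.53 wristz 245 TCP [660. 255.  99.]
2  row [67, -1, -152] [0, 0, 0] |q [ 0.7   1.1   1.07 -0.76  1.85  0.89] err 0.0 0.0 marg 0.54 wristz 230 TCP [660. 255.  84.]
```

View pics/s6.png

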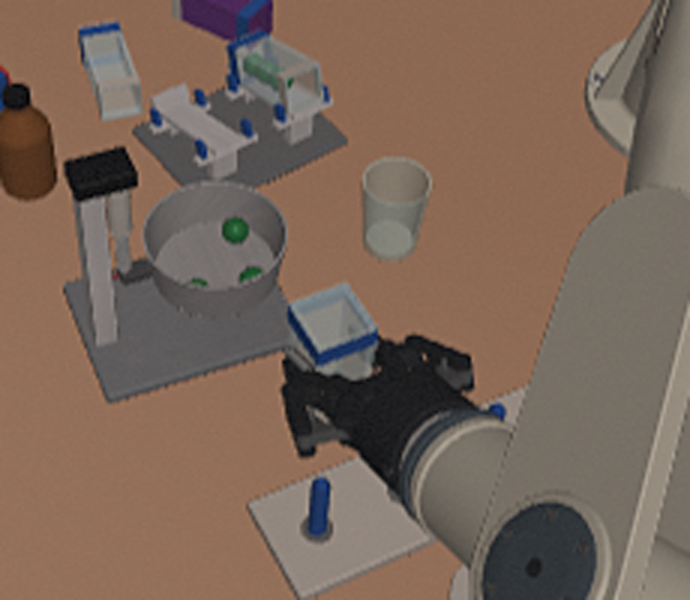

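View pics/t6.png

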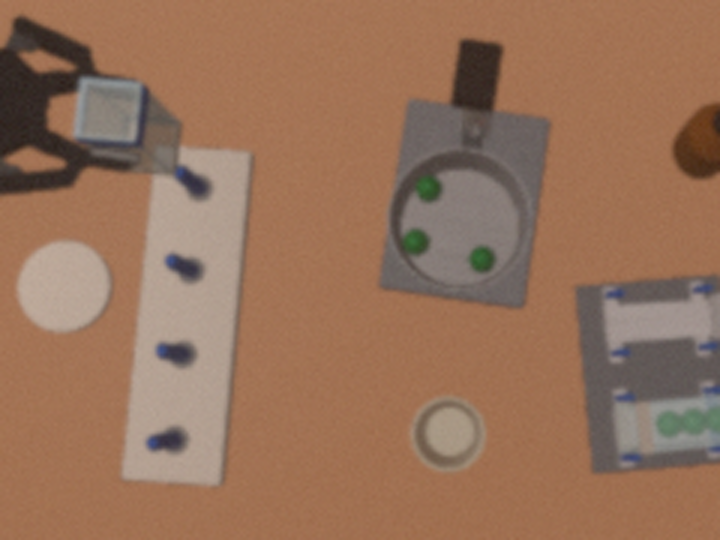

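Run:
```python
from ik import *
print(onplane("top",100+111/3,100+111/3,300), onplane("top",100+157/3,100+145/3,185))
print([onplane("top",100+a/3,100+b/3,300)[:2] for a,b in((78,77),(144,80),(141,143),(75,140))])
```

```text
[659.47700947 262.30379201 300.        ] [661.99715802 261.66030892 185.        ]
[array([685.22974233, 288.50108604]), array([683.83738917, 238.92413514]), array([635.39261384, 238.60607723]), array([636.78952773, 287.8245966 ])]
```

Emit:
drive_tool(rows=[10,0,-35,0,0,0,30,24,-1,-66,0,0,0,30,40,-1,-100,0,0,0,30,52,-1,-128,0,0,0,30,57,-1,-139,0,0,0,30,57,-1,-139,0,0,0,30])

```text
clock: 10.18
eef_pos: [659.9, 258.6, 99.0]
tcp_rot: [-0.003, 0.43, -1.625]
contact_force: [-0.0, -0.4, -0.0]
opening: 0.535
```

Run:
```python
from ik import *
im=grab_frame("scene"); crop(im,220,220,350,320,6,"pics/s7.png")
s,R,p=cur(); print(s["eef_pos"],s["tcp_rot"],s["opening"],s["contact_force"])
plan([(p+[0,0,-10],R),(p+[0,0,-20],R),(p+[0,0,-30],R)])
```

```text
[660.28244029 259.00016716 100.15637575] [-9.63714878e-04  4.30605880e-01 -1.62406270e+00] 0.5292613671175548 [ 0.12851087 -0.05574741 -1.74018362]
0  row [4, 0, -9] [0, 0, 0] |q [ 0.7   1.1   1.06 -0.76  1.87  0.88] err 0.0 0.0 marg 0.54 wristz 234 TCP [660. 259.  90.]
1  row [8, 0, -18] [0, 0, 0] |q [ 0.7   1.11  1.05 -0.76  1.86  0.89] err 0.0 0.0 marg 0.54 wristz 224 TCP [660. 259.  80.]
2  row [12, 0, -27] [0, 0, 0] |q [ 0.7   1.12  1.05 -0.76  1.85  0.9 ] err 0.0 0.0 marg 0.54 wristz 214 TCP [660. 259.  70.]
```

View pics/s7.png

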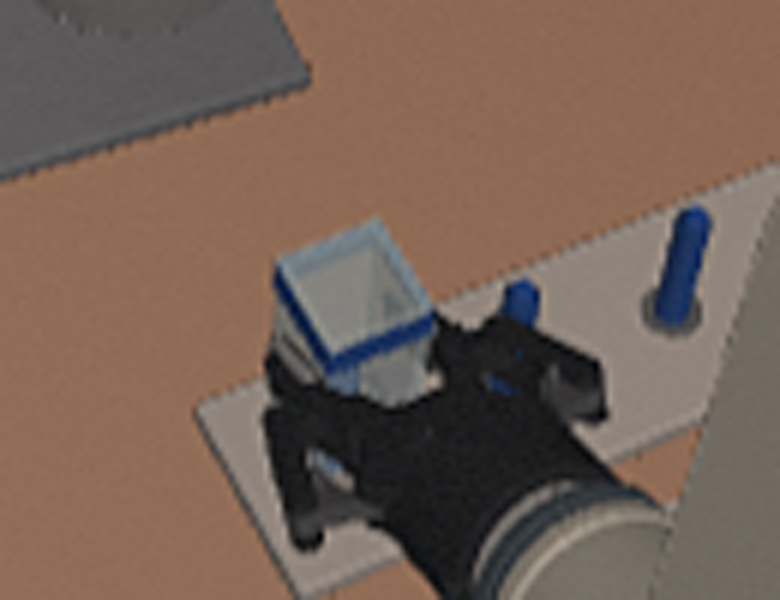

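Emit:
drive_tool(rows=[4,0,-9,0,0,0,30,7,0,-15,0,0,0,30,7,0,-15,0,0,0,30])

```text
clock: 10.6
eef_pos: [660.0, 258.7, 83.1]
tcp_rot: [-0.002, 0.43, -1.624]
contact_force: [0.2, -0.7, -1.8]
opening: 0.528
```

Emit:
drive_tool(rows=[2,0,-4,0,0,0,30,2,0,-4,0,0,0,30])

```text
clock: 10.85
eef_pos: [659.9, 258.5, 78.3]
tcp_rot: [-0.002, 0.43, -1.625]
contact_force: [-0.0, -1.0, -1.1]
opening: 0.535
```

Emit:
drive_tool(rows=[1,0,-3,0,0,0,30,1,0,-3,0,0,0,30])

```text
clock: 11.1
eef_pos: [660.0, 259.0, 77.4]
tcp_rot: [-0.0, 0.428, -1.624]
contact_force: [-1.4, -0.0, 8.9]
opening: 0.535
```

Run:
```python
from ik import *
im=grab_frame("scene"); crop(im,220,220,350,320,6,"pics/s8.png")
s,R,p=cur(); print(s["eef_pos"],s["tcp_rot"],s["opening"],s["contact_force"])
```

```text
[659.98845408 258.97653027  77.43021909] [-2.48990094e-04  4.27683699e-01 -1.62444263e+00] 0.5332778874671565 [-2.03262047  0.93303996  6.97506971]
```

View pics/s8.png

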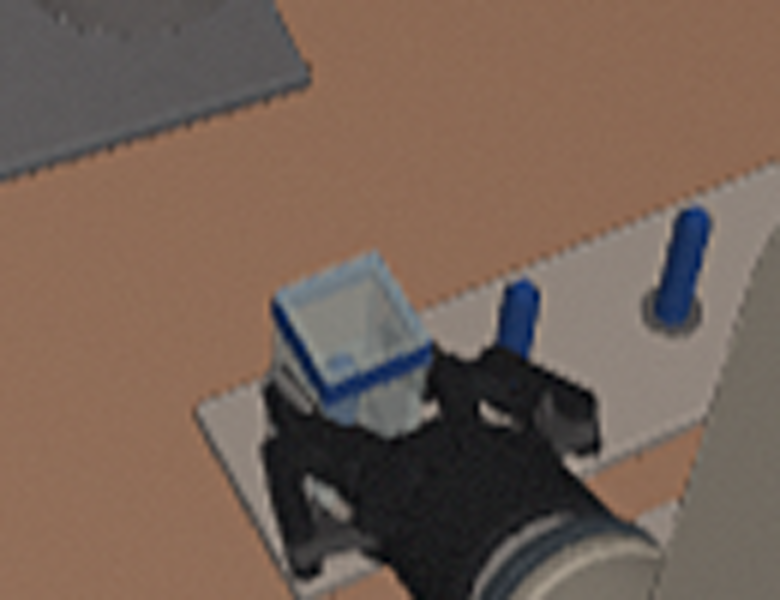

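Emit:
drive_tool(rows=[0,0,1,0,0,0,70,0,0,1,0,0,0,75,0,0,1,0,0,0,75,-30,0,0,0,0,0,75,-80,0,0,0,0,0,75,-130,0,0,0,0,0,90,-170,0,40,0,0,0,100,-200,0,90,0,0,0,100,-210,0,130,0,0,0,100])

```text
clock: 12.28
eef_pos: [667.2, 397.2, 285.1]
tcp_rot: [0.002, 0.429, -1.623]
contact_force: [0.5, -0.5, -0.7]
opening: 0.999
```

Run:
```python
from ik import *
im=grab_frame("scene"); crop(im,130,80,390,320,3,"pics/s9.png")
im=grab_frame("top"); crop(im,80,100,420,270,2,"pics/t9.png")
s,R,p=cur(); print(s["eef_pos"],s["tcp_rot"],s["opening"],s["contact_force"])
plan([J((470,100,300),-50,92),J((460,-60,300),-20,95),J(RE,15,AZ,back=150),J(RE,15,AZ,back=60),J(RE,15,AZ)])
```

```text
[668.1517262  396.28540579 289.03426404] [ 0.007188    0.43329888 -1.62216362] 0.9960026822321503 [0.17393192 1.14300021 0.66845185]
0  row [276, -184, 84] [-4, 40, 3] |q [ 0.52  0.23  1.84 -0.4   1.31  0.64] err 0.0 0.0 marg 0.82 wristz 561 TCP [469. 121. 248.]
1  row [394, -189, 158] [-8, 70, 4] |q [-0.1   0.06  1.93  0.09  1.17 -0.22] err 0.0 0.0 marg 0.73 wristz 609 TCP [456. -16. 266.]
2  row [697, -191, 187] [-10, 105, 2] |q [-0.85  0.61  1.57  0.39  1.56 -1.07] err 0.0 0.0 marg 1.09 wristz 429 TCP [ 440. -304.  165.]
3  row [674, -200, 101] [-10, 105, 2] |q [-0.8   0.64  1.71  0.42  1.39 -1.1 ] err 0.0 0.0 marg 0.95 wristz 360 TCP [ 434. -246.   96.]
4  row [659, -206, 43] [-10, 105, 2] |q [-0.76  0.68  1.79  0.46  1.27 -1.13] err 0.0 0.0 marg 0.87 wristz 314 TCP [ 431. -208.   50.]
```

View pics/s9.png

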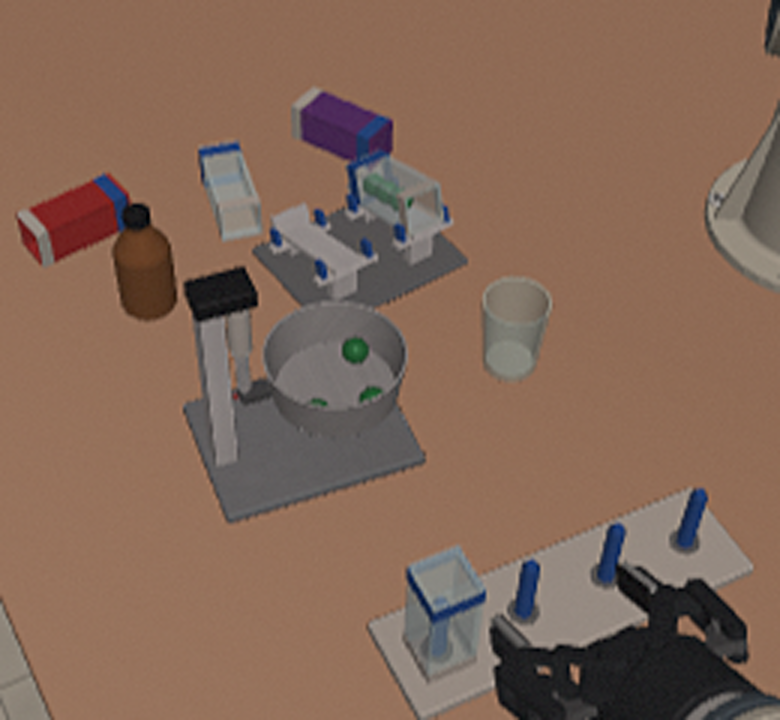

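View pics/t9.png

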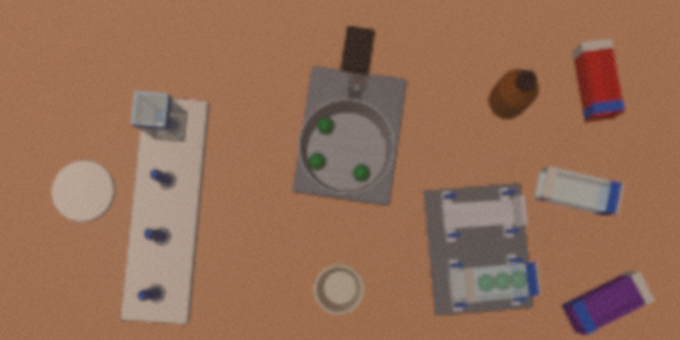

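Emit:
drive_tool(rows=[60,-60,84,0,8,0,100,140,-120,84,-2,20,2,100,210,-150,84,-3,30,3,100,276,-184,84,-4,40,3,100,320,-186,110,-5,50,3,100,350,-188,135,-7,60,4,100,394,-189,158,-8,70,4,100,394,-189,158,-8,70,4,100,394,-189,158,-8,70,4,100,394,-189,158,-8,70,4,100])

```text
clock: 13.62
eef_pos: [456.4, -17.1, 265.5]
tcp_rot: [-3.105, 1.484, 1.696]
contact_force: [0.6, 0.9, -0.4]
opening: 1.001
```

Run:
```python
from ik import *
s,R,p=cur(); print(s["eef_pos"],s["tcp_rot"],s["opening"],s["contact_force"])
plan([J(RE,15,AZ,back=200),J(RE,15,AZ,back=130),J(RE,15,AZ,back=60),J(RE,15,AZ)])
```

```text
[456.42604324 -17.10757208 265.5052289 ] [-3.10514344  1.48437422  1.69643193] 1.000677426478126 [ 0.59817217  0.86417251 -0.36854941]
0  row [35, -42, 320] [0, 35, 0] |q [-0.88  0.61  1.48  0.37  1.65 -1.06] err 0.0 0.0 marg 1.04 wristz 467 TCP [ 443. -336.  203.]
1  row [92, -42, 280] [0, 35, 0] |q [-0.84  0.62  1.6   0.39  1.52 -1.08] err 0.0 0.0 marg 1.06 wristz 414 TCP [ 439. -291.  150.]
2  row [150, -42, 240] [0, 35, 0] |q [-0.8   0.64  1.71  0.42  1.39 -1.1 ] err 0.0 0.0 marg 0.95 wristz 360 TCP [ 434. -246.   96.]
3  row [199, -42, 205] [0, 35, 0] |q [-0.76  0.68  1.79  0.46  1.27 -1.13] err 0.0 0.0 marg 0.87 wristz 314 TCP [ 431. -208.   50.]
```

Emit:
drive_tool(rows=[0,-15,60,0,8,0,100,0,-25,120,0,16,0,100,10,-35,180,0,25,0,100,20,-40,240,0,35,0,100,40,-40,300,0,35,0,100,65,-40,300,0,35,0,100,92,-40,280,0,35,0,100,120,-40,260,0,35,0,100,150,-40,240,0,35,0,100,150,-40,240,0,35,0,100])

```text
clock: 14.88
eef_pos: [436.2, -242.1, 93.7]
tcp_rot: [-3.13, 0.87, 1.674]
contact_force: [1.1, 0.8, 1.0]
opening: 1.001
```

Run:
```python
from ik import *
s,R,p=cur(); print(s["eef_pos"],s["tcp_rot"],s["opening"],s["contact_force"])
plan([J(RE,15,AZ)])
im=grab_frame("top"); crop(im,280,130,420,270,5,"pics/t10.png")
```

```text
[ 436.23563163 -242.05193584   93.66826326] [-3.13006595  0.86961863  1.67364014] 1.0011171443551259 [1.0886601  0.79343675 1.040245  ]
0  row [56, -2, 2] [0, 0, 0] |q [-0.76  0.68  1.79  0.46  1.27 -1.13] err 0.0 0.0 marg 0.87 wristz 314 TCP [ 431. -208.   50.]
```

View pics/t10.png

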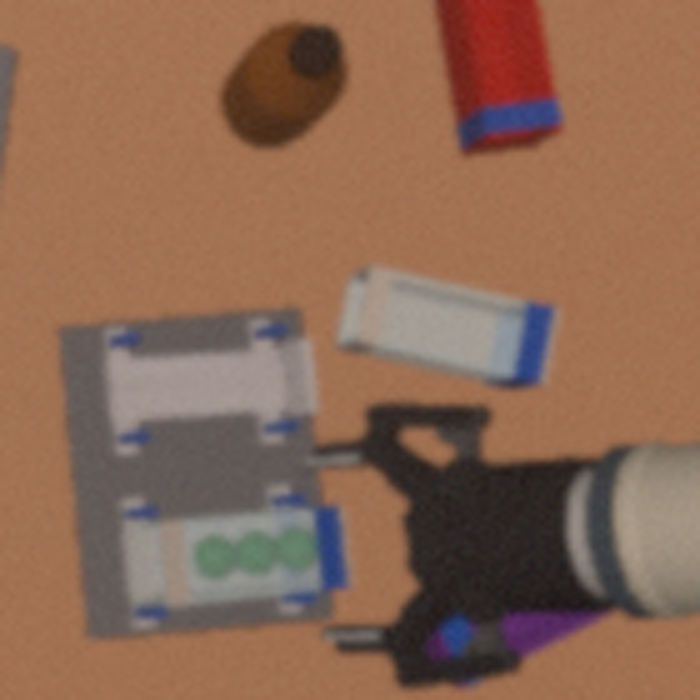

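Emit:
drive_tool(rows=[20,-1,2,0,0,0,100,40,-1,2,0,0,0,100,52,-1,2,0,0,0,100,52,-1,2,0,0,0,100,52,-1,2,0,0,0,40,52,-1,2,0,0,0,30,52,-1,2,0,0,0,30,52,-1,2,0,0,0,30,52,-1,2,0,0,0,30])

```text
clock: 16.05
eef_pos: [433.2, -213.0, 54.3]
tcp_rot: [-3.135, 0.873, 1.669]
contact_force: [-0.3, -5.0, 6.0]
opening: 0.531
```

Run:
```python
from ik import *
s,R,p=cur(); print(s["eef_pos"],s["tcp_rot"],s["opening"],s["contact_force"])
m=lambda e,y,z:M((614,y,z),e,AZ,h=4,s=43)
plan([J(np.array(RE)+[0,0,20],15,AZ,h=4,s=43),J(np.array(RE)+[0,0,150],22,AZ,h=4,s=43),m(22,-45,220)])
im=grab_frame("scene"); crop(im,170,80,330,220,5,"pics/s11.png")
```

```text
[ 433.24486602 -213.02022057   54.31198417] [-3.13480561  0.87298455  1.66882598] 0.5314787501319123 [-0.33512011 -4.95055817  5.99223679]
0  row [-13, -2, -14] [0, 0, 0] |q [-0.76  0.64  1.78  0.45  1.31 -1.11] err 0.0 0.0 marg 0.88 wristz 338 TCP [ 431. -211.   73.]
1  row [-118, -3, -102] [0, 7, 0] |q [-0.79  0.53  1.68  0.48  1.62 -1.04] err 0.0 0.0 marg 0.98 wristz 445 TCP [ 431. -211.  210.]
2  row [-38, 195, -157] [0, 7, 0] |q [-0.5   0.67  1.49  0.65  1.53 -0.81] err 0.0 0.0 marg 1.16 wristz 419 TCP [619. -99. 184.]
```

View pics/s11.png

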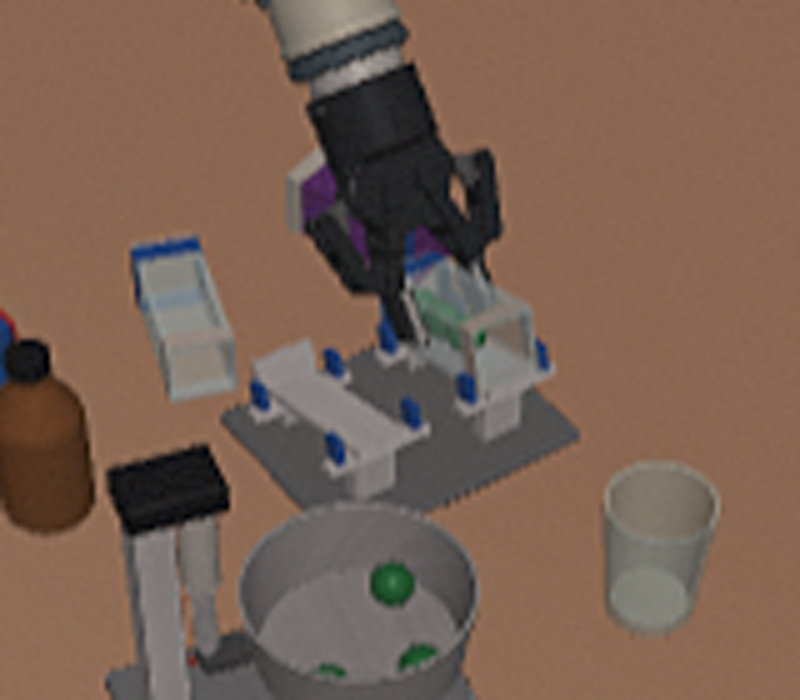

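Emit:
drive_tool(rows=[-15,-1,-18,0,1,0,30,-50,-2,-50,0,4,0,30,-90,-2,-80,0,7,0,30,-118,-3,-102,0,7,0,30,-105,30,-115,0,7,0,30,-90,80,-130,0,7,0,30,-65,130,-145,0,7,0,30,-45,180,-155,0,7,0,30,-38,195,-157,0,7,0,30,-38,195,-157,0,7,0,30])

```text
clock: 17.35
eef_pos: [618.7, -98.9, 182.6]
tcp_rot: [-3.134, 0.75, 1.671]
contact_force: [-1.1, 0.3, -1.2]
opening: 0.53
```

Run:
```python
from ik import *
s,R,p=cur(); print(s["eef_pos"],s["tcp_rot"],s["opening"],s["contact_force"])
m=lambda e,y,z:M((614,y,z),e,AZ,h=4,s=43)
o=5
plan([m(12,-28+o,163),m(0,-26+o,155),m(-12,-25+o,150),m(-20,-22+o,148),m(-30,-20+o,143),m(-40,-15+o,140),m(-50,-12+o,140)])
im=grab_frame("scene"); crop(im,170,80,330,220,5,"pics/s12.png")
```

```text
[618.73039294 -98.87363518 182.56482124] [-3.13378912  0.75048735  1.67056311] 0.5304205119944901 [-1.07463688  0.33246806 -1.22175201]
0  row [43, 3, 22] [0, -10, 0] |q [-0.42  0.64  1.57  0.57  1.34 -0.77] err 0.0 0.0 marg 1.09 wristz 412 TCP [620. -83. 137.]
1  row [38, 3, 20] [0, -22, 0] |q [-0.35  0.55  1.62  0.42  1.2  -0.64] err 0.0 0.0 marg 1.04 wristz 454 TCP [620. -85. 142.]
2  row [32, 3, 14] [0, -34, 0] |q [-0.25  0.48  1.66  0.24  1.1  -0.47] err 0.0 0.0 marg 1.00 wristz 486 TCP [620. -85. 150.]
3  row [30, 3, 6] [0, -42, 0] |q [-0.18  0.44  1.68  0.1   1.05 -0.32] err 0.0 0.0 marg 0.98 wristz 501 TCP [620. -81. 157.]
4  row [29, 3, -1] [0, -52, 0] |q [-0.08  0.41  1.71 -0.1   1.01 -0.12] err 0.0 0.0 marg 0.95 wristz 507 TCP [620. -77. 164.]
5  row [31, 4, -13] [0, -62, 0] |q [ 0.04  0.4   1.73 -0.31  1.01  0.11] err 0.0 0.0 marg 0.93 wristz 504 TCP [619. -67. 171.]
6  row [31, 4, -26] [0, -72, 0] |q [ 0.14  0.42  1.74 -0.5   1.07  0.31] err 0.0 0.0 marg 0.80 wristz 493 TCP [619. -58. 181.]
```

View pics/s12.png

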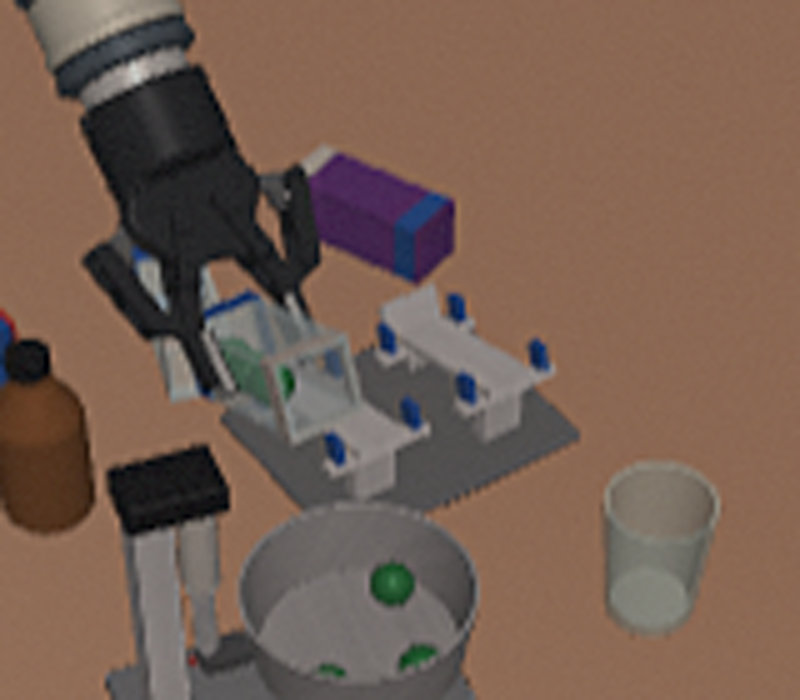

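Emit:
drive_tool(rows=[25,3,12,0,-4,0,30,43,3,22,0,-10,0,30,43,3,22,0,-10,0,30])

```text
clock: 17.77
eef_pos: [617.8, -82.7, 138.0]
tcp_rot: [-3.13, 0.924, 1.674]
contact_force: [0.0, 0.6, -1.4]
opening: 0.533
```

Run:
```python
from ik import *
s,R,p=cur(); print(s["eef_pos"],s["tcp_rot"],s["opening"],s["contact_force"])
m=lambda e,y,z:M((614,y,z),e,AZ,h=4,s=43)
o=5
plan([m(0,-26+o,153),m(-12,-25+o,148),m(-20,-22+o,146),m(-30,-20+o,141),m(-40,-15+o,138),m(-50,-12+o,138)])
im=grab_frame("scene"); crop(im,170,80,330,220,5,"pics/s13.png")
```

```text
[617.75432241 -82.70944494 137.99658692] [-3.13038284  0.92444248  1.6739402 ] 0.5334659915411343 [ 0.03641104  0.56725447 -1.38821816]
0  row [-3, 2, 1] [0, -12, 0] |q [-0.35  0.55  1.62  0.42  1.2  -0.64] err 0.0 0.0 marg 1.04 wristz 452 TCP [620. -85. 140.]
1  row [-10, 2, -4] [0, -24, 0] |q [-0.25  0.48  1.66  0.24  1.09 -0.47] err 0.0 0.0 marg 1.00 wristz 484 TCP [620. -85. 148.]
2  row [-13, 2, -11] [0, -32, 0] |q [-0.18  0.44  1.68  0.1   1.04 -0.32] err 0.0 0.0 marg 0.98 wristz 499 TCP [620. -81. 155.]
3  row [-15, 2, -19] [0, -42, 0] |q [-0.08  0.41  1.71 -0.1   1.   -0.12] err 0.0 0.0 marg 0.95 wristz 505 TCP [620. -77. 162.]
4  row [-16, 3, -31] [0, -52, 0] |q [ 0.04  0.41  1.73 -0.31  1.01  0.11] err 0.0 0.0 marg 0.93 wristz 502 TCP [619. -67. 169.]
5  row [-18, 3, -44] [0, -62, 0] |q [ 0.14  0.42  1.74 -0.5   1.06  0.32] err 0.0 0.0 marg 0.80 wristz 491 TCP [619. -58. 179.]
```

View pics/s13.png

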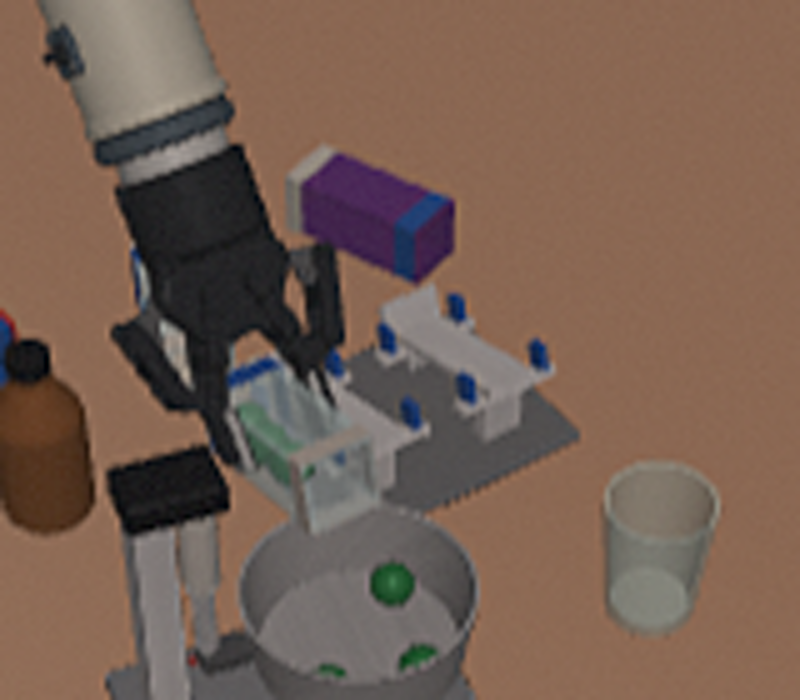

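Emit:
drive_tool(rows=[-3,1,1,0,-12,0,30,-7,1,-2,0,-20,0,30,-10,1,-4,0,-24,0,30,-10,1,-4,0,-24,0,30,-13,1,-11,0,-32,0,30,-15,1,-19,0,-42,0,30,-16,2,-31,0,-52,0,30,-18,2,-44,0,-62,0,30,-18,2,-44,0,-62,0,30,-18,2,-44,0,-62,0,30])

```text
clock: 19.08
eef_pos: [617.9, -59.9, 178.6]
tcp_rot: [-0.02, 1.139, -1.497]
contact_force: [0.4, -0.3, -1.1]
opening: 0.532
```

Run:
```python
from ik import *
im=grab_frame("scene"); crop(im,170,80,330,220,5,"pics/s14.png")
s,R,p=cur(); print(s["eef_pos"],s["tcp_rot"],s["opening"],s["contact_force"])
plan([(p+[-10,0,100],R),M((580,120,220),-80,90,h=4,s=43),INV(2,300,dy=3)])
```

```text
[617.92840173 -60.43921285 178.82530102] [-0.01879097  1.13849869 -1.49692694] 0.5321725091174733 [-0.14894099 -0.58751644 -1.14931687]
0  row [-91, -11, 41] [0, 0, 0] |q [ 0.14  0.3   1.67 -0.46  1.24  0.21] err 0.0 0.0 marg 0.84 wristz 592 TCP [608. -60. 279.]
1  row [-159, -24, -102] [4, -30, -3] |q [ 0.58  0.55  1.56 -0.76  1.66  0.76] err 0.0 0.0 marg 0.54 wristz 478 TCP [580.  96. 281.]
2  row [-204, -98, -277] [6, -40, -5] |q [ 0.85  0.75  1.4  -0.65  1.94  0.98] err 0.0 0.0 marg 0.65 wristz 395 TCP [491. 266. 249.]
```

View pics/s14.png

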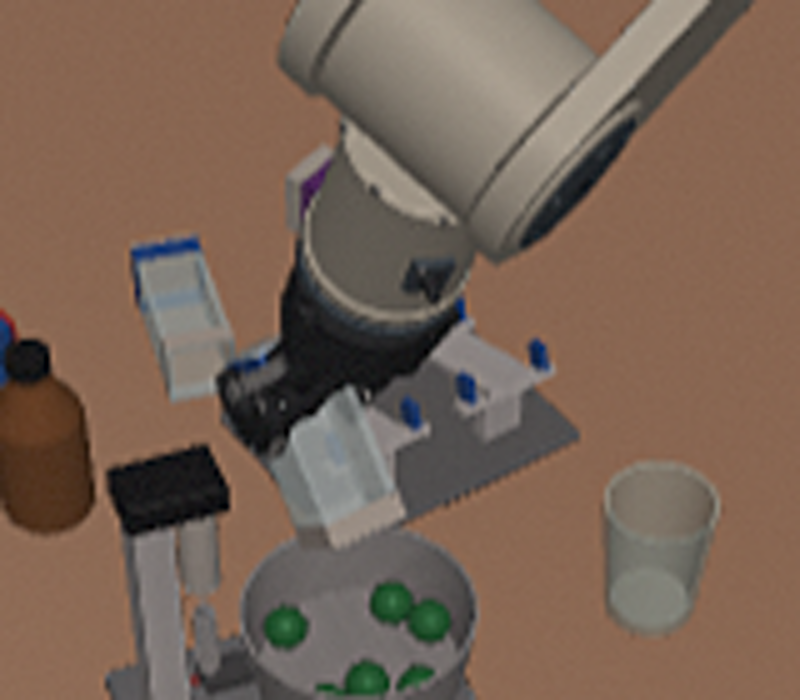

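Emit:
drive_tool(rows=[-50,-5,20,0,0,0,30,-91,-11,41,0,0,0,30,-110,-14,10,1,-8,-1,30,-130,-18,-40,3,-20,-2,30,-159,-24,-102,4,-30,-3,30,-175,-45,-150,5,-34,-4,30,-190,-70,-200,6,-38,-5,30,-200,-90,-245,6,-40,-5,30,-204,-98,-277,6,-40,-5,30,-204,-98,-277,6,-40,-5,30])

```text
clock: 20.38
eef_pos: [490.5, 267.0, 247.7]
tcp_rot: [0.002, 0.44, -1.613]
contact_force: [0.1, -0.4, -0.7]
opening: 0.533
```

Run:
```python
from ik import *
im=grab_frame("scene"); crop(im,170,120,400,320,3,"pics/s15.png")
im=grab_frame("top"); crop(im,100,100,340,280,3,"pics/t15.png")
s,R,p=cur(); print(s["eef_pos"],s["tcp_rot"],s["opening"],s["contact_force"])
plan([INV(2,230,dy=3),INV(2,150,dy=3)])
```

```text
[491.20678547 265.23836359 248.9136733 ] [ 0.0036205   0.44020982 -1.61319344] 0.5355486652395705 [ 0.40550992  0.2792892  -1.25274893]
0  row [29, -1, -64] [0, 0, 0] |q [ 0.85  0.83  1.42 -0.63  1.87  1.04] err 0.0 0.0 marg 0.67 wristz 325 TCP [491. 266. 179.]
1  row [63, -1, -136] [0, 0, 0] |q [ 0.85  0.93  1.42 -0.61  1.78  1.1 ] err 0.0 0.0 marg 0.69 wristz 245 TCP [491. 266.  99.]
```

View pics/s15.png

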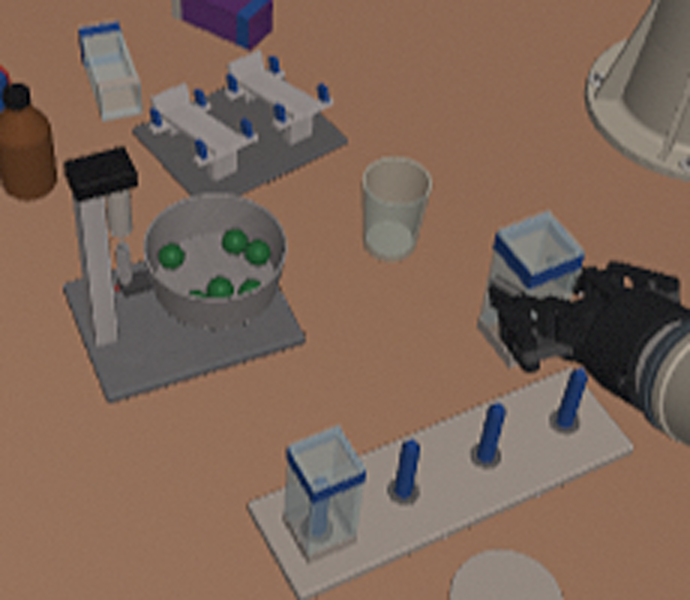

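View pics/t15.png

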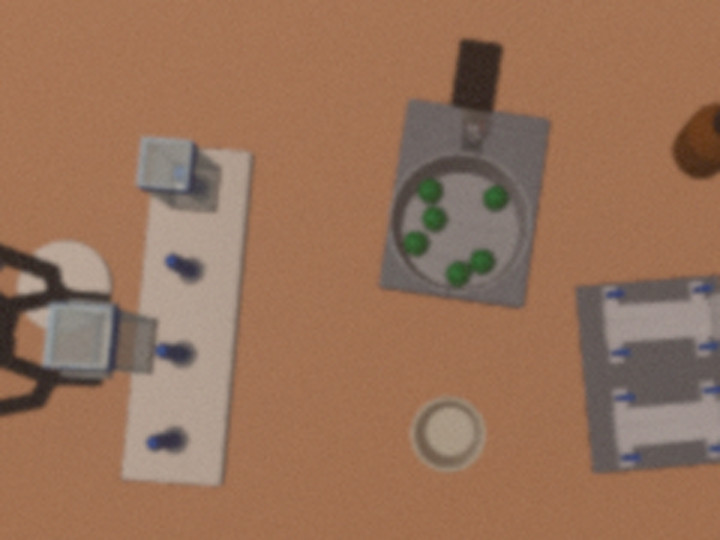

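Run:
```python
from ik import *
print(onplane("top",100+79.5/3,100+337/3,300)); s,R,p=cur(); print(R.as_matrix())
```

```text
[489.90237627 275.6782219  300.        ]
[[-0.03834358  0.99902944 -0.02167836]
 [-0.90384932 -0.04392555 -0.42559012]
 [-0.42612929  0.00327532  0.90465634]]
```

Emit:
drive_tool(rows=[12,0,-35,0,0,0,30,29,0,-64,0,0,0,30,45,0,-100,0,0,0,30,57,0,-125,0,0,0,30,63,0,-136,0,0,0,30,70,0,-150,0,0,0,30,70,0,-150,0,0,0,30])

```text
clock: 21.35
eef_pos: [491.7, 265.6, 83.0]
tcp_rot: [0.003, 0.44, -1.614]
contact_force: [0.5, 0.3, -0.7]
opening: 0.534
```

Emit:
drive_tool(rows=[2,0,-4,0,0,0,30,2,0,-4,0,0,0,30])

```text
clock: 21.6
eef_pos: [491.8, 265.7, 78.8]
tcp_rot: [0.003, 0.44, -1.613]
contact_force: [0.2, 0.2, -0.3]
opening: 0.529
```

Emit:
drive_tool(rows=[1,0,-3,0,0,0,30,1,0,-3,0,0,0,30])

```text
clock: 21.85
eef_pos: [492.0, 266.4, 76.5]
tcp_rot: [0.004, 0.44, -1.613]
contact_force: [-0.5, 1.2, 3.9]
opening: 0.535
```

Run:
```python
from ik import *
im=grab_frame("scene"); crop(im,250,180,400,320,5,"pics/s16.png")
```

```text
(no output)
```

View pics/s16.png

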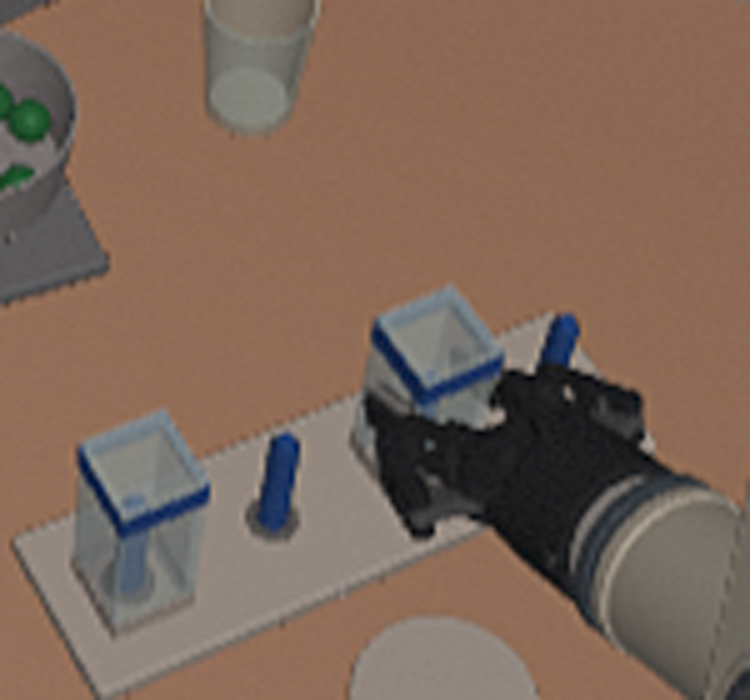

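Contact found, seated. Release and retreat.

Emit:
drive_tool(rows=[0,0,1,0,0,0,70,0,0,1,0,0,0,75,0,0,1,0,0,0,75,-30,0,0,0,0,0,75,-80,0,0,0,0,0,75,-130,0,0,0,0,0,90,-170,0,40,0,0,0,100,-200,0,90,0,0,0,100,-210,0,130,0,0,0,100])

```text
clock: 23.02
eef_pos: [497.0, 401.9, 285.7]
tcp_rot: [0.006, 0.442, -1.611]
contact_force: [0.3, -1.1, -0.5]
opening: 0.997
```

Run:
```python
from ik import *
im=grab_frame("scene"); crop(im,130,80,390,320,3,"pics/s17.png")
im=grab_frame("top"); crop(im,280,100,420,270,4,"pics/t17.png"); cv2.imwrite("pics/t17f.png",im[:,:,::-1])
s,R,p=cur(); print(s["eef_pos"],s["tcp_rot"],s["opening"],s["contact_force"])
B=(557,-401,26)
plan([J((470,100,300),-50,92),J((460,-60,300),-20,90),J(B,0,80,back=200),J(B,0,80,back=80),J(B,0,80)])
```

```text
[497.78659914 401.46279673 288.49956714] [ 0.00959801  0.44509151 -1.61094807] 1.000816959227661 [ 0.91499978  0.08733733 -0.29141455]
0  row [271, -16, 85] [-4, 40, 3] |q [ 0.52  0.23  1.84 -0.4   1.31  0.64] err 0.0 0.0 marg 0.82 wristz 561 TCP [469. 121. 248.]
1  row [388, -20, 160] [-3, 70, 1] |q [-0.1   0.06  1.93  0.09  1.16 -0.14] err 0.0 0.0 marg 0.73 wristz 609 TCP [460. -16. 266.]
2  row [792, 90, 268] [8, 89, -3] |q [-0.83  0.66  1.31  0.34  1.46 -0.74] err 0.0 0.0 marg 1.23 wristz 503 TCP [ 552. -432.  190.]
3  row [794, 95, 148] [8, 89, -3] |q [-0.78  0.72  1.45  0.38  1.25 -0.77] err 0.0 0.0 marg 1.21 wristz 394 TCP [ 560. -382.   81.]
4  row [794, 99, 68] [8, 89, -3] |q [-0.74  0.79  1.52  0.41  1.12 -0.8 ] err 0.0 0.0 marg 1.12 wristz 321 TCP [ 566. -349.    9.]
```

View pics/s17.png

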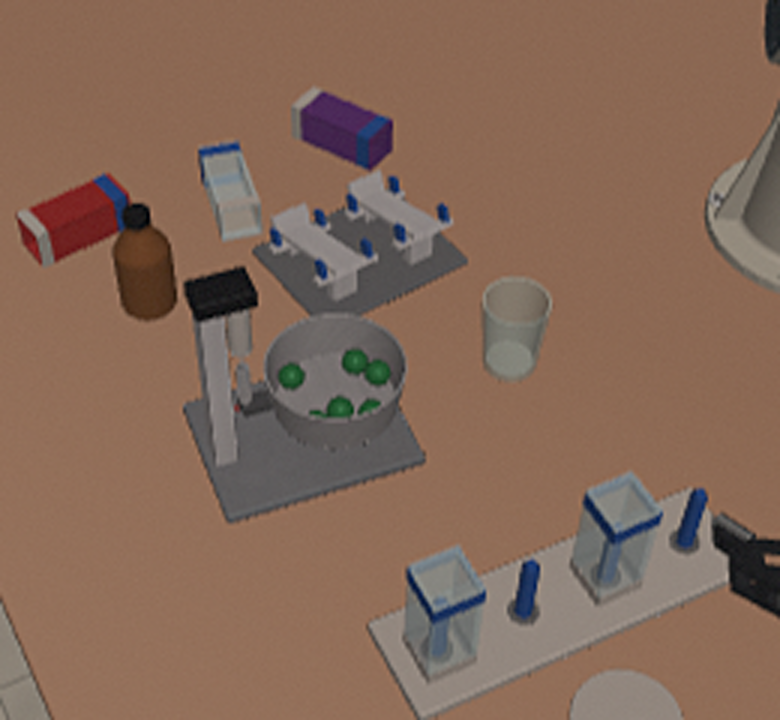

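View pics/t17.png

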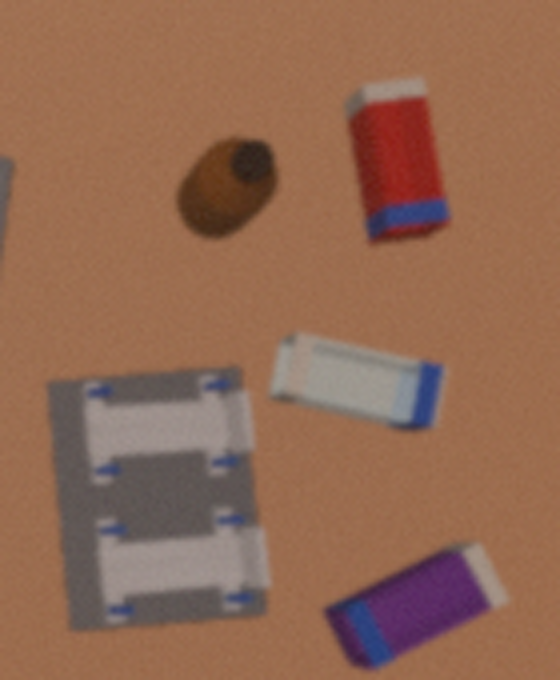

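Run:
```python
from h import *
im=cv2.imread("pics/t17f.png"); crop(im[:,:,::-1],340,175,400,215,13,"pics/t17z.png")
```

```text
(no output)
```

View pics/t17z.png

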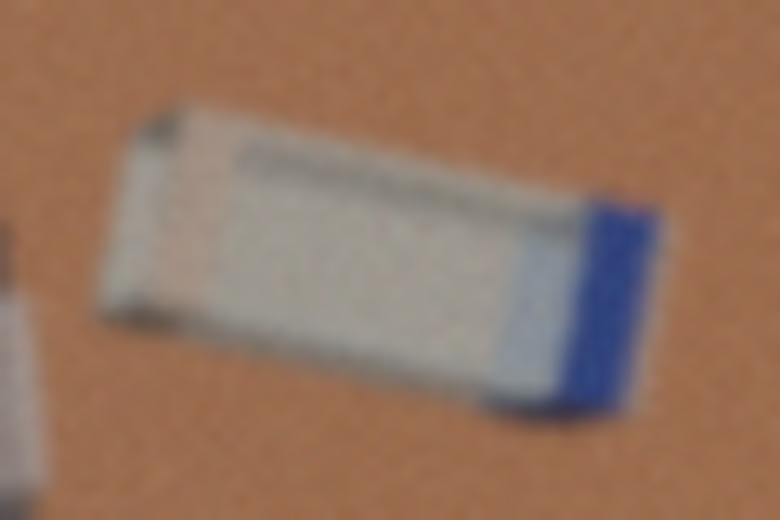

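Run:
```python
from h import *
q=[onplane("top",(u+.5)/13-.5+340,(v+.5)/13-.5+175,46)[:2] for u,v in((180,105),(662,205),(628,410),(152,318))]
q=np.array(q);print(q,[np.linalg.norm(q[i]-q[i-1]) for i in range(4)])
b=(q[1]+q[2])/2;m=(q[0]+q[3])/2;print(b,m,np.degrees(np.arctan2(*(m-b)[::-1])))
for d in(q[0]-q[1],q[3]-q[2]):print(np.degrees(np.arctan2(d[1],d[0])))
```

```text
[[ 602.6095014  -295.98528656]
 [ 581.45894304 -405.75207657]
 [ 534.47687165 -396.65748151]
 [ 553.63796448 -288.80918001]] [np.float64(49.49452427831384), np.float64(111.78593072012448), np.float64(47.85422333814624), np.float64(109.53722479325016)]
[ 557.96790734 -401.20477904] [ 578.12373294 -292.39723329] 79.50532570368838
79.09355454950763
79.92555031899138
```

Emit:
drive_tool(rows=[60,-5,40,0,8,0,100,140,-10,84,-2,20,2,100,210,-14,85,-3,30,3,100,271,-16,85,-4,40,3,100,320,-18,110,-4,50,3,100,350,-20,135,-3,60,2,100,388,-20,160,-3,70,1,100,388,-20,160,-3,70,1,100,388,-20,160,-3,70,1,100])

```text
clock: 24.25
eef_pos: [459.0, -18.8, 265.4]
tcp_rot: [-3.126, 1.474, 1.587]
contact_force: [-0.5, 0.4, -0.5]
opening: 0.999
```

Run:
```python
from ik import *
s,R,p=cur(); print(s["eef_pos"],s["tcp_rot"],s["opening"],s["contact_force"])
B=(558,-402,23)
k=dict(h=8,s=45)
plan([J(B,0,79.5,back=200,**k),J(B,0,79.5,back=80,**k),J(B,0,79.5,**k)])
```

```text
[459.04768047 -18.76116614 265.44498578] [-3.12614577  1.47425923  1.58708888] 0.9989470110630625 [-0.47924488  0.43570608 -0.50112136]
0  row [30, 93, 419] [10, 19, 3] |q [-0.83  0.65  1.31  0.35  1.47 -0.73] err 0.0 0.0 marg 1.22 wristz 508 TCP [ 552. -433.  195.]
1  row [143, 102, 380] [10, 19, 3] |q [-0.78  0.72  1.45  0.38  1.25 -0.76] err 0.0 0.0 marg 1.21 wristz 399 TCP [ 562. -383.   86.]
2  row [218, 109, 354] [10, 19, 3] |q [-0.74  0.78  1.51  0.41  1.12 -0.79] err 0.0 0.0 marg 1.12 wristz 326 TCP [ 568. -350.   14.]
```

Emit:
drive_tool(rows=[0,15,60,2,4,0,100,0,30,120,4,8,1,100,5,45,180,6,12,2,100,10,60,240,8,16,2,100,20,75,300,10,19,3,100,30,90,360,10,19,3,100,60,93,400,10,19,3,100,100,98,395,10,19,3,100,143,102,380,10,19,3,100,143,102,380,10,19,3,100])

```text
clock: 25.5
eef_pos: [559.9, -378.8, 82.3]
tcp_rot: [-3.131, 1.137, 1.402]
contact_force: [0.6, 0.7, -0.7]
opening: 1.0
```

Run:
```python
from ik import *
s,R,p=cur(); print(s["eef_pos"],s["tcp_rot"],s["opening"],s["contact_force"])
B=(558,-402,23)
k=dict(h=8,s=45)
plan([J(B,0,79.5,**k)])
im=grab_frame("top"); crop(im,320,130,440,240,6,"pics/t18.png")
im=grab_frame("scene"); crop(im,130,60,260,180,6,"pics/s18.png")
```

```text
[ 559.93265952 -378.77912663   82.26003011] [-3.13139166  1.13736677  1.40239288] 1.0000826408102699 [ 0.5510357   0.69986267 -0.72365864]
0  row [75, 3, 2] [0, 0, 0] |q [-0.74  0.78  1.51  0.41  1.12 -0.79] err 0.0 0.0 marg 1.12 wristz 326 TCP [ 568. -350.   14.]
```

View pics/t18.png

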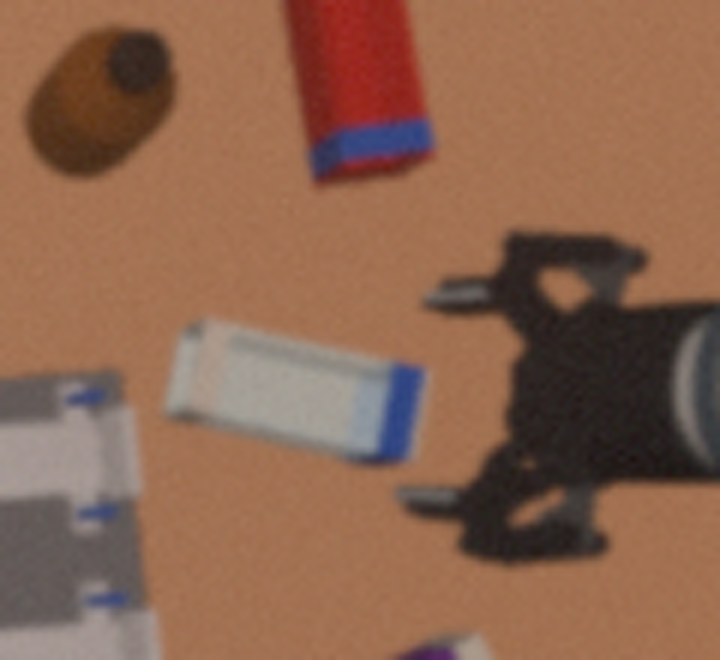

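View pics/s18.png

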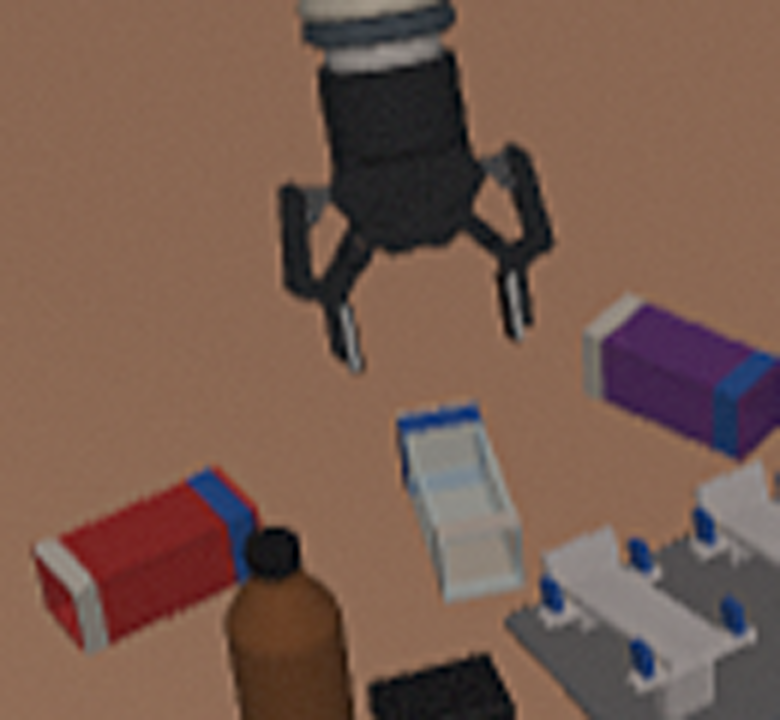

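Emit:
drive_tool(rows=[25,1,1,0,0,0,100,50,3,2,0,0,0,100,72,3,2,0,0,0,100,72,3,2,0,0,0,100,72,3,2,0,0,0,40,72,3,2,0,0,0,30,72,3,2,0,0,0,30,72,3,2,0,0,0,30,72,3,2,0,0,0,30])

```text
clock: 26.72
eef_pos: [570.5, -356.3, 21.7]
tcp_rot: [3.131, 1.143, 1.382]
contact_force: [-0.5, -1.6, 7.0]
opening: 0.53
```

Run:
```python
from ik import *
s,R,p=cur(); print(s["eef_pos"],s["tcp_rot"],s["opening"],s["contact_force"])
im=grab_frame("top"); crop(im,320,130,440,240,6,"pics/t19.png")
im=grab_frame("scene"); crop(im,130,60,260,180,6,"pics/s19.png")
```

```text
[ 570.51312149 -356.25592394   21.690243  ] [3.13082532 1.14266233 1.38176435] 0.5297846829264328 [-0.52141824 -1.6107804   7.03900003]
```

View pics/t19.png

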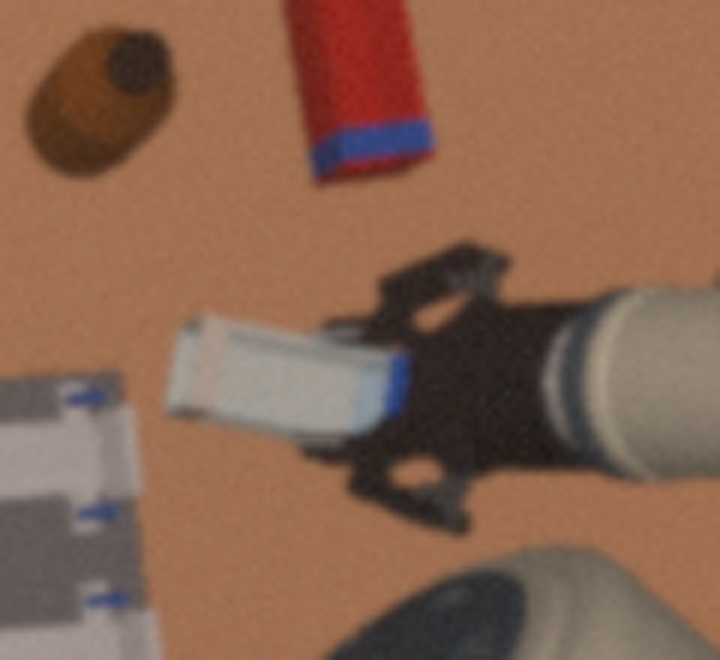

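View pics/s19.png

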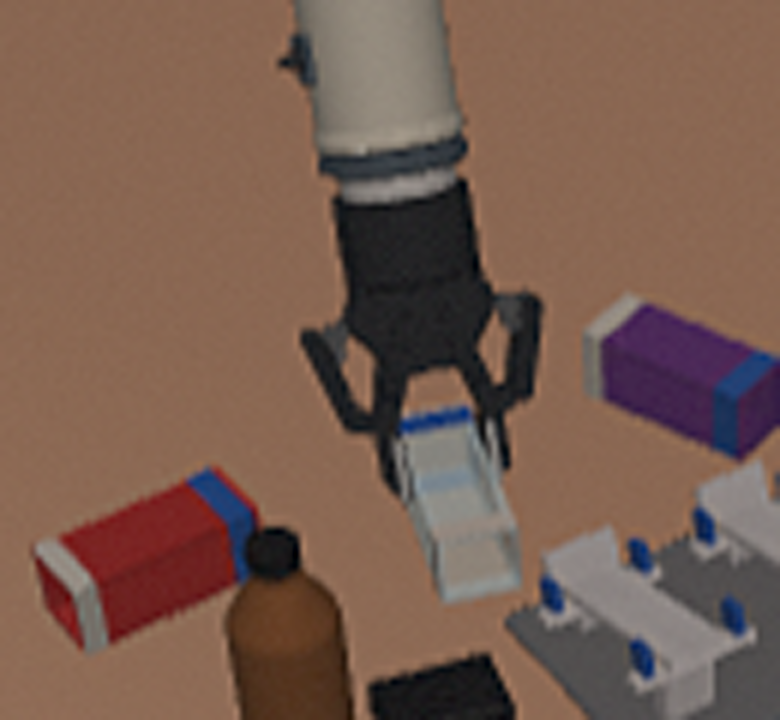

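Run:
```python
from ik import *
k=dict(h=16,s=39.5)
plan([J((558,-402,60),0,79.2,**k),J((558,-402,180),5,79.2,**k),J((500,-200,300),0,82,**k),J((470,-60,320),-25,87,**k),J((460,60,320),-55,87,**k),J((440,180,310),-80,87,**k),INV(3,300,dy=0,**k)])
```

```text
0  row [-34, -4, -16] [1, 0, 0] |q [-0.75  0.73  1.5   0.4   1.19 -0.76] err 0.0 0.0 marg 1.16 wristz 371 TCP [ 567. -355.   59.]
1  row [-147, -3, -67] [1, 6, 0] |q [-0.78  0.63  1.41  0.43  1.43 -0.72] err 0.0 0.0 marg 1.25 wristz 482 TCP [ 567. -355.  183.]
2  row [-174, -98, -287] [-2, 0, -1] |q [-0.55  0.23  1.72  0.41  1.39 -0.52] err 0.0 0.0 marg 0.94 wristz 611 TCP [ 507. -153.  299.]
3  row [-122, -156, -403] [-7, -24, -2] |q [-0.04  0.04  1.87 -0.    1.23  0.02] err 0.0 0.0 marg 0.79 wristz 644 TCP [472. -17. 299.]
4  row [-63, -185, -486] [-8, -54, 0] |q [ 0.5   0.21  1.82 -0.44  1.42  0.69] err 0.0 0.0 marg 0.84 wristz 579 TCP [461.  86. 280.]
5  row [-8, -224, -566] [-8, -79, 2] |q [ 0.8   0.51  1.66 -0.58  1.75  0.99] err 0.0 0.0 marg 0.72 wristz 461 TCP [440. 187. 263.]
6  row [36, -275, -639] [-8, -89, 3] |q [ 0.95  0.68  1.51 -0.55  1.95  1.08] err 0.0 0.0 marg 0.74 wristz 398 TCP [406. 280. 252.]
```

Emit:
drive_tool(rows=[-34,-2,-16,0,0,0,30,-80,-2,-38,0,2,0,30,-147,-3,-67,0,5,0,30,-147,-3,-67,0,5,0,30])

```text
clock: 27.32
eef_pos: [568.2, -357.9, 187.7]
tcp_rot: [3.12, 1.059, 1.372]
contact_force: [0.1, 0.0, -1.3]
opening: 0.53
```

Run:
```python
from ik import *
im=grab_frame("scene"); crop(im,130,60,260,180,6,"pics/s20.png")
k=dict(h=16,s=39.5)
plan([J((500,-200,300),0,82,**k),J((470,-60,320),-25,87,**k),J((460,60,320),-55,87,**k),J((440,180,310),-80,87,**k),INV(3,300,dy=0,**k)])
```

```text
0  row [-5, -96, -221] [-2, -4, -2] |q [-0.55  0.23  1.72  0.41  1.39 -0.52] err 0.0 0.0 marg 0.94 wristz 611 TCP [ 507. -153.  299.]
1  row [57, -154, -332] [-7, -29, -2] |q [-0.04  0.04  1.87 -0.    1.23  0.02] err 0.0 0.0 marg 0.79 wristz 644 TCP [472. -17. 299.]
2  row [122, -183, -410] [-8, -59, 0] |q [ 0.5   0.21  1.82 -0.44  1.42  0.69] err 0.0 0.0 marg 0.84 wristz 579 TCP [461.  86. 280.]
3  row [183, -222, -485] [-8, -84, 1] |q [ 0.8   0.51  1.66 -0.58  1.75  0.99] err 0.0 0.0 marg 0.72 wristz 461 TCP [440. 187. 263.]
4  row [234, -273, -554] [-8, -94, 2] |q [ 0.95  0.68  1.51 -0.55  1.95  1.08] err 0.0 0.0 marg 0.74 wristz 398 TCP [406. 280. 252.]
```

View pics/s20.png

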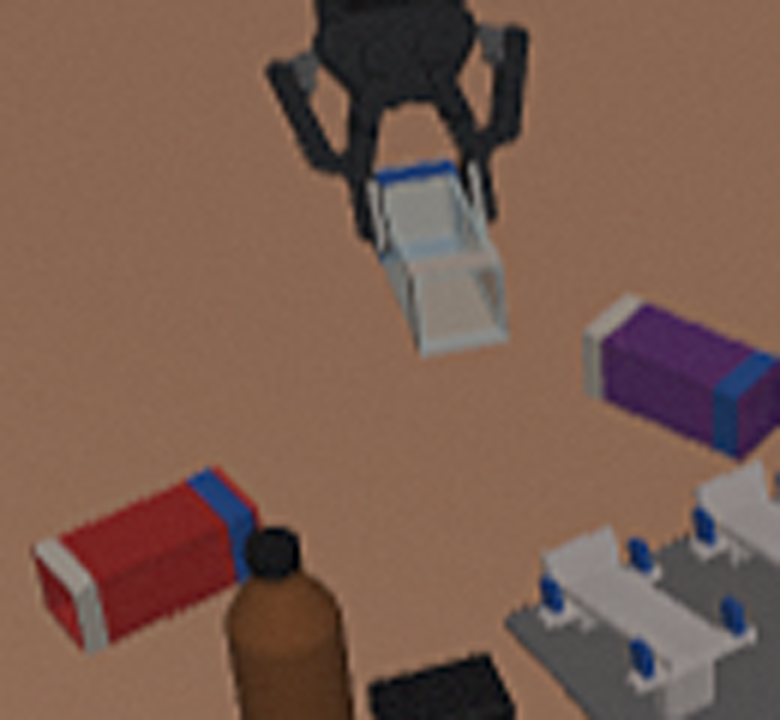

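Emit:
drive_tool(rows=[-3,-30,-60,0,-1,0,30,-4,-60,-120,-1,-2,-1,30,-5,-85,-180,-2,-4,-2,30,15,-110,-240,-4,-12,-2,30,35,-135,-290,-6,-20,-2,30,57,-154,-332,-7,-29,-2,30,75,-165,-360,-8,-39,-1,30,100,-175,-385,-8,-49,0,30,122,-183,-410,-8,-59,0,30,122,-183,-410,-8,-59,0,30])

```text
clock: 28.62
eef_pos: [460.3, 90.7, 276.8]
tcp_rot: [0.009, 1.046, -1.6]
contact_force: [-0.1, 0.2, -1.8]
opening: 0.532
```

Run:
```python
from ik import *
k=dict(h=16,s=39.5)
print(cur()[2])
plan([J((440,180,310),-80,87,**k),INV(3,300,dy=0,**k)])
```

```text
[460.32946442  90.73716563 276.84894129]
0  row [-36, -24, -90] [0, -25, -1] |q [ 0.8   0.51  1.66 -0.58  1.75  0.99] err 0.0 0.0 marg 0.72 wristz 461 TCP [440. 187. 263.]
1  row [-73, -62, -174] [0, -35, -1] |q [ 0.95  0.68  1.51 -0.55  1.95  1.08] err 0.0 0.0 marg 0.74 wristz 398 TCP [406. 280. 252.]
```

Emit:
drive_tool(rows=[-12,-8,-30,0,-8,0,30,-24,-16,-60,0,-17,-1,30,-36,-24,-90,0,-25,-1,30,-50,-40,-130,0,-35,-1,30,-73,-62,-174,0,-35,-1,30,-73,-62,-174,0,-35,-1,30,-73,-62,-174,0,-35,-1,30])

```text
clock: 29.5
eef_pos: [405.8, 279.0, 251.9]
tcp_rot: [-0.009, 0.435, -1.625]
contact_force: [-0.1, -0.9, -1.2]
opening: 0.53
```

Run:
```python
from ik import *
im=grab_frame("scene"); crop(im,250,120,450,300,4,"pics/s21.png")
im=grab_frame("top"); crop(im,80,140,280,280,4,"pics/t21.png")
k=dict(h=16,s=39.5)
s,R,p=cur(); print(p,s["tcp_rot"])
plan([INV(3,300,dy=0,**k),INV(3,150,**k)])
```

```text
[405.89272808 278.59811402 252.69345027] [-0.00838445  0.43563766 -1.6257006 ]
0  row [-1, 0, -1] [0, 0, 0] |q [ 0.95  0.68  1.51 -0.55  1.95  1.08] err 0.0 0.0 marg 0.74 wristz 398 TCP [406. 280. 252.]
1  row [62, 1, -137] [0, 0, 0] |q [ 0.95  0.88  1.53 -0.52  1.77  1.2 ] err 0.0 0.0 marg 0.78 wristz 248 TCP [406. 280. 102.]
```

View pics/s21.png

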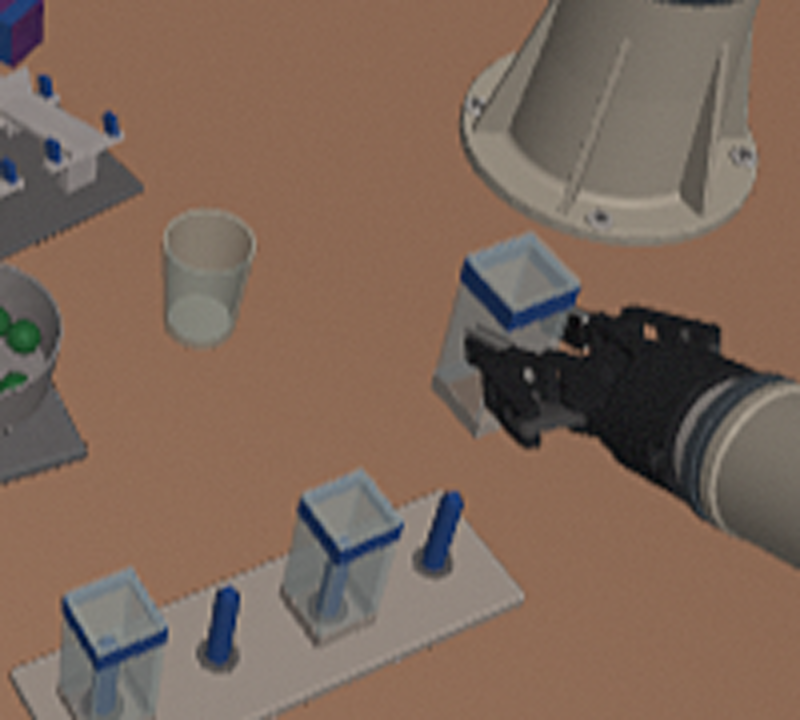

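View pics/t21.png

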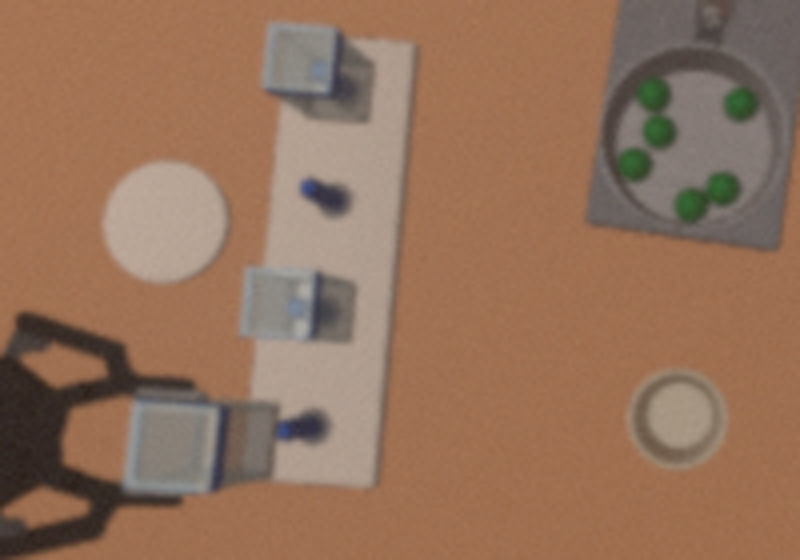

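Run:
```python
from ik import *
f=lambda u,v:((u+.5)/4-.5+80,(v+.5)/4-.5+140)
g=lambda u,v:((u+.5)/4-.5+250,(v+.5)/4-.5+120)
for z in(295,300,305):print(onplane("top",*f(173,446),z))
# base top corners in both views
for a,b in(((132,400),(465,268)),((220,403),(530,235)),((215,492),(579,290)),((126,488),(513,325))):
    print("pairs",tri(f(*a),g(*b)))
```

```text
[405.69939445 280.32834647 295.        ]
[405.9793338  278.46538376 300.        ]
[406.25927315 276.60242106 305.        ]
pairs (array([440.8538986 , 284.66739052, 322.77663844]), np.float64(25.15612523015167))
pairs (array([415.55007217, 262.3969165 , 314.43157805]), np.float64(37.2214113397174))
pairs (array([368.05619379, 277.4814231 , 259.13461945]), np.float64(26.352120051365198))
pairs (array([396.93679332, 301.06471195, 271.00001606]), np.float64(39.525549652584246))
```

Emit:
drive_tool(rows=[12,0,-35,0,0,0,30,29,0,-70,0,0,0,30,45,0,-105,0,0,0,30,57,0,-128,0,0,0,30,62,0,-137,0,0,0,30,67,0,-148,0,0,0,30,67,0,-148,0,0,0,30])

```text
clock: 30.48
eef_pos: [404.8, 280.4, 90.2]
tcp_rot: [-0.008, 0.436, -1.626]
contact_force: [0.7, 0.1, -0.9]
opening: 0.53
```

Run:
```python
from ik import *
im=grab_frame("scene"); crop(im,250,180,400,320,5,"pics/s22.png")
```

```text
(no output)
```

View pics/s22.png

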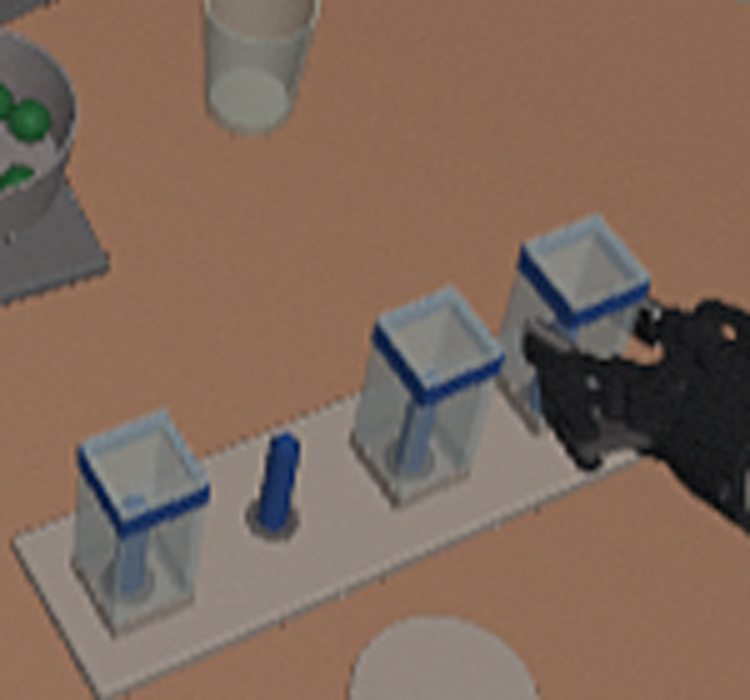

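Over the peg; go on down until it touches (expected at TCP z ≈ 82).

Emit:
drive_tool(rows=[2,0,-5,0,0,0,30,2,0,-5,0,0,0,30])

```text
clock: 30.78
eef_pos: [404.9, 281.0, 85.4]
tcp_rot: [-0.008, 0.436, -1.625]
contact_force: [-0.4, -0.4, -0.7]
opening: 0.528
```

Emit:
drive_tool(rows=[1,0,-3,0,0,0,30,1,0,-3,0,0,0,30])

```text
clock: 31.02
eef_pos: [404.9, 281.4, 82.1]
tcp_rot: [-0.008, 0.436, -1.625]
contact_force: [-0.5, -0.0, -0.7]
opening: 0.531
```

Emit:
drive_tool(rows=[1,0,-3,0,0,0,30,1,0,-3,0,0,0,30])

```text
clock: 31.28
eef_pos: [405.0, 281.9, 80.7]
tcp_rot: [-0.007, 0.434, -1.625]
contact_force: [-1.0, 2.9, 9.8]
opening: 0.53
```

Touching. Release and withdraw.

Emit:
drive_tool(rows=[0,0,1,0,0,0,70,0,0,1,0,0,0,75,0,0,1,0,0,0,75,-30,0,0,0,0,0,75,-80,0,0,0,0,0,75,-130,0,0,0,0,0,90,-180,0,40,0,0,0,100,-200,0,90,0,0,0,100,-200,0,90,0,0,0,100])

```text
clock: 32.4
eef_pos: [414.0, 426.7, 250.5]
tcp_rot: [-0.002, 0.44, -1.623]
contact_force: [0.1, 0.1, 0.0]
opening: 1.0
```

Run:
```python
from ik import *
im=grab_frame("scene"); crop(im,130,80,390,320,3,"pics/s23.png")
t=grab_frame("top"); crop(t,80,120,290,280,3,"pics/t23.png")
s=r.sense(); print(s["clock"],s["eef_pos"])
f=lambda z:[np.round(proj("top",(x,y,z)),1) for x,y in PEG]
# jar base centres measured from top: light/blue base squares
```

```text
32.5 [413.35202048 425.30497771 246.50805081]
```

View pics/s23.png

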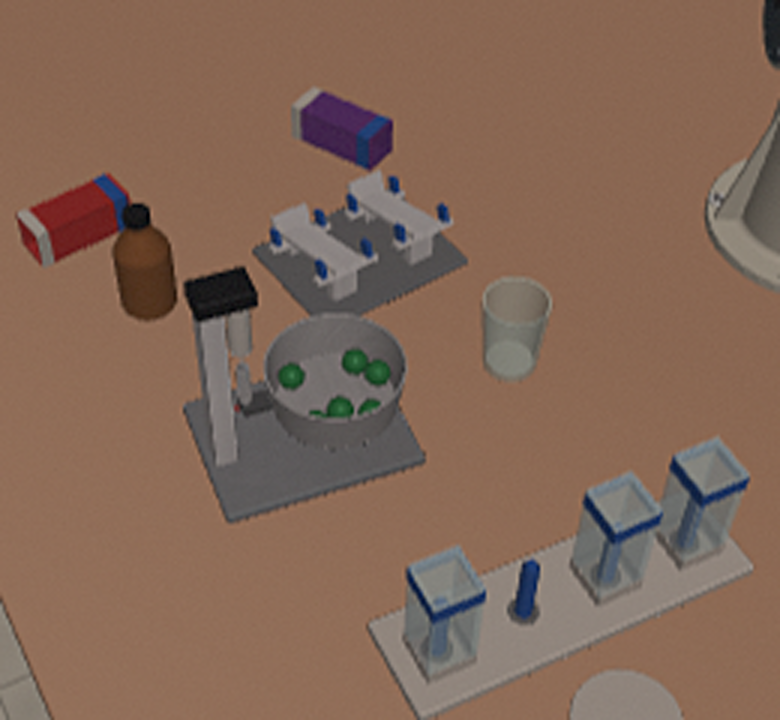

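View pics/t23.png

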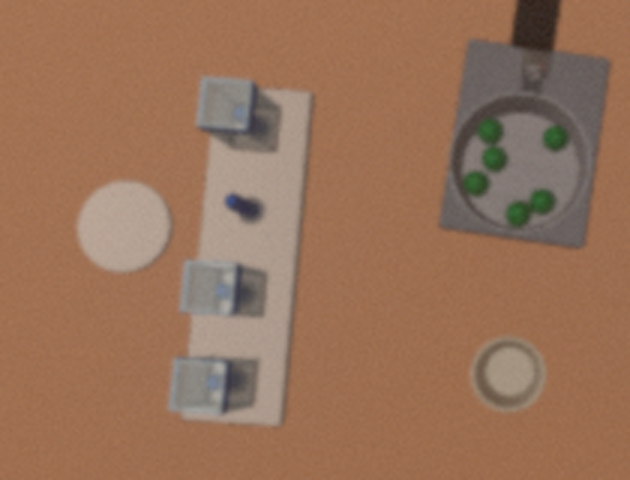

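Run:
```python
from ik import *
f=lambda u,v:((u+.5)/3-.5+80,(v+.5)/3-.5+120)
g=lambda u,v:((u+.5)/3-.5+130,(v+.5)/3-.5+80)
for k,c in((0,(226,104)),(2,(210,288)),(3,(199,385))):
    b=onplane("top",*f(*c),130); print(k,np.round(b,1),"off",np.round(np.hypot(*(b[:2]-PEG[k])),1))
for uv in((488,130),(555,138),(494,158),(475,183),(542,201),(517,213)):
    b=onplane("top",*f(*uv),58); print(np.round(np.hypot(b[0]-616,b[1]-2),1),end=" ")
# pan rim extremes in scene: left, right, top, bottom (crop px) vs predicted by sinking
print()
for z in(123,103,93): 
    th=np.linspace(0,2*np.pi,73); q=np.array([proj("scene",(616+66*np.cos(t),2+66*np.sin(t),z)) for t in th]); q=(q-[130,80]+.5)*3-.5
    print(z,np.round(q.min(0)),np.round(q.max(0)))
# two-view ball height
for a,b in(((555,138),(291,376)),):
    print(tri(f(*a),g(*b)))
```

```text
0 [658.7 270.3 130. ] off 2.5
2 [491.2 276.1 130. ] off 0.3
3 [405.5 281.3 130. ] off 0.3
49.4 45.6 27.5 46.3 38.6 44.1 
123 [265. 290.] [408. 395.]
103 [266. 305.] [407. 409.]
93 [266. 312.] [407. 416.]
(array([647.49212174, -32.08595273,  56.52091009]), np.float64(1.173980555076708))
```

```bash
python3 -c "
from rig import sign_off
print(sign_off())"
```

```text
the job is handed in; nothing more can be done
None
```

The job is handed in, at about 32.5 s of the 200 s allowed. All six balls are in the pan, and the three jars present stand upside down on pegs. Only one empty jar was on the bench; the other of jar_c and jar_d was absent.

**What I did:** I tipped both stand jars into the pan. The front jar went on peg0, the rear jar on peg2 and the bench jar on peg3. The arm never pressed on the scale.

**Last checks, from the final pictures:**
- **Balls:** all six lie within 50 mm of the pan's axis (limit 60 mm).
- **Pan:** the rim appears where a 30 mm sink would put it. One ball, measured from both cameras, came out 56.5 mm up, where about 58 mm means the pan is on its stop. I could not read the pan joint itself.
- **Jars:** the three bases are 2.5, 0.3 and 0.3 mm from their peg axes. I judged uprightness by eye. I took each rim as seated when the tray pushed back, with a jump of 4–10 N, at about the expected height.
- **Bystanders:** the bottle, dish and cup look unmoved, and the hand is clear of everything.

None of these last checks failed. During each grasp the tool ended a few mm short of its target (about 8 mm on the bench jar). I allowed for that when placing, and it did not affect the result.

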